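# Put the lifting packing away: spring rack for spacers, crosswise drying stack for slats

## Robot

A 7-joint arm with a two-finger parallel gripper is mounted at the origin on a cart in front of the work surface, level with it; the furniture and walls round the work are solid. World frame = base frame: x ahead of the robot, y to its left, z up, the work surface at z = 0. Lengths are in m, angles in rad, forces in N, time in s.
With the tool pointing down it reaches from about 0.4 to 0.875 m from the base axis. Payload 19.3 kg.
Tool frame: the origin (TCP) lies at the very end of the fingers, on their centre line; the grasp point (between the pads) lies 19 mm behind it; z points along the fingers, y is the line along which they close (so a half turn about z gives the same grasp; the last joint's range is limited). The gripper opens to 85 mm and grips with 20 to 120 N. Pads are 22 mm wide; open, the fingers measure 114 mm over their backs; the gripper's body (76 mm by 85 mm) begins 54 mm behind the grasp point. The pads swing forward as they close: fully open they stand 13 mm farther back than shut.
Start: joints at [-1.303, 0.521, -0.036, 1.599, 0.021, 1.021, -0.113], TCP at [0.207, 0.59, 0.231] pointing down, gripper open.
Joint ranges: [-2.91, 2.91], [-0.3, 2.13], [-1.5, 1.42], [0.17, 2.43], [-1.26, 4.41], [0.16, 1.93], [-2.52, 2.52]. Speed limits (rad/s): [1.89, 1.89, 2.39, 2.39, 3.01, 3.01, 3.01].

## Interface

Orientations are given as a rotation vector (axis times angle).
In Python, from plant import robot, viewer gives the robot as it stands.
- The arm moves only by the tool move_arm, never from a script. Its argument "commands" is a list of rows, each a list of 4 numbers: the shift along the tool's x, y, z in mm, then the turn about the tool's z in rad. A call has 1 to 20 rows; each row is the pose to reach, as a shift and turn from the pose commanded when the call began, along the tool's axes at that moment; what a row does not reach only later rows make up. A row lasts 1/8 s, in which the tool goes at most 62.5 mm and 10.7 degrees, less where a joint would pass 70% of its speed; a pose out of reach is approached as far as the arm can. A call with a gripper value outside its range is refused whole. "gripper" is the finger opening in mm, from 0 to 85.4, set as the call begins (left out, the last holds). The fingers move at their own pace and stop on an object; "squeeze" is the grip in N (left out, the last holds). Time passes only in rows, so rows that repeat a pose let the fingers close. It gives the time, the measured TCP pose, the force, the opening and the grip force at its end, in the units of the state.
- robot.read_state(): the state, without advancing time (a new reading comes with each control period).
- viewer.snapshot(name): name is "scene" or "top" or "wrist"; returns the picture (420x560x3 uint8, red, green, blue); there is no depth.
- viewer.camera_model(name): a dict with "mtx" (3x3 intrinsics, pixels), "cam_to_world" (4x4, takes a point from camera to world coordinates); the wrist camera has in their place "T_tool_cam" (4x4, takes a point from camera to tool coordinates, whose origin is the TCP and whose axes are the flange's). Camera axes: x right, y down, z forward; pixel columns grow to the right and rows downward; lengths in m; the calibration is good to about 2 mm. A picture is of the moment at which its call begins: read the wrist's pose just before it. camera_model takes no time and is no camera call.
- robot.hand_in(): hands the job in; it is judged then, once.
The state is a dict: "time_s": time; "joint_positions": joint angles; "qd": joint speeds; "effort": joint torques, N m; "tool_pos": TCP position; "orientation": TCP orientation; "force": force on the tool from outside, world axes, zero at the start; "torque": the same for the moment, N m; "finger_gap": opening from 0.0 (shut) to 1.0 (fully open); "gripper_force": force on a finger pad.
Only numpy, scipy, OpenCV 4.12 (cv2) and the standard library are available. Lean on these libraries where they do the work, as an engineer would, in place of code of your own. Each camera call takes 0.05 s, during which the arm holds its last target. There are 200 camera calls.

## Task

Put the packing from the last lifting job away. Pull the red handle of the spacer rack back until it catches, lay all the aluminium spacers in its track, down on its floor, lengthwise in a row, and press the yellow button so that the follower closes on them. Stack every wooden slat crosswise and flat on the drying board, two to a layer (the first two on the white stripes, the next two square across them over the stripes' ends at the same spacing, and so on, an odd last slat taking one of the two places of its layer), and leave the other things alone.

Things in the scene. Friction and masses are not known exactly. Their poses are not given: they have to be found in the camera images.
- slat0: wooden slat with green painted ends, 100 long (its x) x 22 wide (its y) x 14 thick (its z), 30 g, loose on the bench lying flat; origin at its centre. Some of the six slats may be absent.
- slat1: wooden slat with green painted ends, 100 long (its x) x 22 wide (its y) x 14 thick (its z), 30 g, loose on the bench lying flat; origin at its centre. Some of the six slats may be absent.
- slat2: wooden slat with green painted ends, 100 long (its x) x 22 wide (its y) x 14 thick (its z), 30 g, loose on the bench lying flat; origin at its centre. Some of the six slats may be absent.
- slat3: wooden slat with green painted ends, 100 long (its x) x 22 wide (its y) x 14 thick (its z), 30 g, loose on the bench lying flat; origin at its centre. Some of the six slats may be absent.
- slat4: wooden slat with green painted ends, 100 long (its x) x 22 wide (its y) x 14 thick (its z), 30 g, loose on the bench lying flat; origin at its centre. Some of the six slats may be absent.
- slat5: wooden slat with green painted ends, 100 long (its x) x 22 wide (its y) x 14 thick (its z), 30 g, loose on the bench lying flat; origin at its centre. Some of the six slats may be absent.
- spacer0: plain aluminium spacer block, 36 long (its x) x 28 x 28, dark bore at both ends (a solid block for handling), 80 g, loose, lying on a long side; origin at its centre. It goes into the rack with its x along the track, on any long side. Some of the three may be absent.
- spacer1: plain aluminium spacer block, 36 long (its x) x 28 x 28, dark bore at both ends (a solid block for handling), 80 g, loose, lying on a long side; origin at its centre. It goes into the rack with its x along the track, on any long side. Some of the three may be absent.
- spacer2: plain aluminium spacer block, 36 long (its x) x 28 x 28, dark bore at both ends (a solid block for handling), 80 g, loose, lying on a long side; origin at its centre. It goes into the rack with its x along the track, on any long side. Some of the three may be absent.
- drying_board: fixed square dark wooden board 120 x 120 x 6, origin at the centre of its underside. Two white stripes 100 x 22 along its x, centred at y = +30 and y = -30, mark the bottom two slats; the second layer lies along its y at x = +30 and x = -30, the third again like the first.
- spacer_rack: fixed steel rack 210 long, origin at its underside, open-topped track along its x. Track floor 6 above the origin, 36 wide between blue walls 4 thick, tops 18 above the origin; head stop face at x = +85 (top 26 high). A follower sprung toward +x closes the other end; caught back, its face is at x = -47, leaving 132 free. Grey catch housing at x -90 to -42, y -28 to -62, 16 high.
- follower (a joint): travel of the follower away from the head stop, m: 0 = home (face 20 mm from the head stop), 0.112 = held by the catch, 0.12 = end of travel. Pull to about 0.118 along the rack's -x, let go: it rests at 0.112. Spring 3.5 N at home, 6.3 N held back. Released, it pushes the spacers against the head stop and stands at 0.052 or 0.088 with 2 or 3.
- follower_face (a point): centre of the follower's flat black pushing face (30 wide, 27 high); x axis along the rack's x, toward the head stop.
- handle_top (a point): top centre of the follower's red handle, an upright post 12 (along the track) x 18 across, 62 above the rack's origin at its top; graspable over its upper 30. Axes as the rack's.
- button_top (a point): centre of the top of the round yellow release button (diameter 22, 38 above the rack's origin when up, beside the track). Pressed down 7 to 10 mm (2 N to start, 4.5 N at full travel, a little more while the follower leans on the catch) it lets the caught follower go.
- catch (a joint): travel of the release button, m: 0 = up, 0.010 = fully pressed; springs up by itself.
- marker: black marker pen, 133 long, a bystander; origin at its underside.
- feeler_gauge: steel feeler gauge, 105 long, a bystander; origin at its underside.
- spark_plug: spark plug, 78 long, a bystander; origin at its underside.
- tape_measure: black tape measure, 43 x 88 x 71, a bystander behind the work; origin at its underside.
Things that resemble listed ones, but are neither listed nor needed, are in the scene too. What is shaped like the spacer0 but purple is not meant.

How it is judged:
By the outcome, as a careful person would: the job done as asked, in the order asked, and still so for the second after the job is handed in, with the robot touching nothing.
Of slat0, slat1, slat2, slat3, slat4, slat5 only 4 to 6 are there at a start; the rules pass over those that are not, and their reading is None.
Of spacer0, spacer1, spacer2 only 2 to 3 are there at a start; the rules pass over those that are not, and their reading is None.
At some moment in a run one of spacer0, spacer1, spacer2 may be knocked a few centimetres aside while the robot is not near it.
Once in a run the grip may slacken for a moment while it holds something.
It also fails if it takes over 208 s, if anything falls off the work surface, if the arm or the gripper's body presses on something with over 40 N, if the wrist force passes 120 N, or if a joint passes its speed limit or range.

## Working session

There is one attempt and no reset: what is moved stays moved. The work goes in short steps, Python scripts to look and compute and a tool call to move; the robot and the scene stay as the last step left them, time stands still between calls to the robot, and variables do not carry over. Pictures are saved under pics/ and viewed, at most 14 in all, crops included, and the job is handed in when it is done.

Besides the shell and the picture viewer there is one more tool, called after "Call:" by a JSON object that holds its "method" and its "body". move_arm: Moves the arm, as the interface text tells. Its arguments: {"type":"object","properties":{"commands":{"type":"array"},"gripper":{"type":"number"},"squeeze":{"type":"number"}},"required":["commands"]}

```bash
ls; mkdir -p pics; cat > h.py <<'E'
import numpy as np, cv2
from scipy.spatial.transform import Rotation as R
from plant import robot, viewer
def snap(n,f=None):
    im=viewer.snapshot(n)
    if f: cv2.imwrite('pics/'+f,cv2.cvtColor(im,cv2.COLOR_RGB2BGR))
    return im
def cam(n,st=None):
    m=viewer.camera_model(n)
    if 'cam_to_world' in m: return np.array(m['mtx']),np.array(m['cam_to_world'])
    st=st or robot.read_state(); T=np.eye(4)
    T[:3,:3]=R.from_rotvec(st['orientation']).as_matrix(); T[:3,3]=st['tool_pos']
    return np.array(m['mtx']),T@np.array(m['T_tool_cam'])
def ray(c,uv,z):
    K,T=c; d=T[:3,:3]@np.linalg.solve(K,[uv[0],uv[1],1]); o=T[:3,3]
    return o+d*(z-o[2])/d[2]
def proj(c,p):
    K,T=c; q=T[:3,:3].T@(np.array(p)-T[:3,3]); q=K@q; return q[:2]/q[2]
E
python3 - <<'E'
from h import *
s=robot.read_state();print({k:np.round(v,3) for k,v in s.items()})
a=snap('scene','s0.png');b=snap('top','t0.png')
for n in('scene','top'):print(cam(n))
print(viewer.camera_model('wrist'))
E
```

```text
pics
{'time_s': np.float64(0.0), 'joint_positions': array([-1.303,  0.522, -0.036,  1.6  ,  0.021,  1.021, -0.113]), 'qd': array([ 0.   ,  0.002,  0.002, -0.003,  0.001,  0.   , -0.   ]), 'effort': array([ 0.0000e+00, -9.2710e+01,  1.9800e+00, -3.6995e+01,  1.8000e-02,
        8.0000e-03,  0.0000e+00]), 'tool_pos': array([0.207, 0.589, 0.231]), 'orientation': array([-5.280e-01, -3.097e+00,  2.000e-03]), 'force': array([ 0.749, -0.793, -0.495]), 'torque': array([-0.05 , -0.011,  0.005]), 'gripper_force': np.float64(0.0), 'finger_gap': np.float64(1.0)}
(array([[539.11272416,   0.        , 280.47116848],
       [  0.        , 539.11272416, 212.47197259],
       [  0.        ,   0.        ,   1.        ]]), array([[ 0.61012091, -0.62052519,  0.49264691, -0.01126526],
       [-0.79224131, -0.4858849 ,  0.36914708, -0.38642331],
       [ 0.01030463, -0.61551958, -0.78805422,  0.99828765],
       [ 0.        ,  0.        ,  0.        ,  1.        ]]))
(array([[526.74526685,   0.        , 274.8118082 ],
       [  0.        , 526.74526685, 212.63654881],
       [  0.        ,   0.        ,   1.        ]]), array([[ 0.01117765, -0.98309585,  0.18275014,  0.30579908],
       [-0.99993568, -0.0106383 ,  0.00393138,  0.07722885],
       [-0.00192077, -0.18278233, -0.98315153,  1.52325681],
       [ 0.        ,  0.        ,  0.        ,  1.        ]]))
{'mtx': array([[344.02876666,   0.        , 280.44796324],
       [  0.        , 344.02876666, 209.48281971],
       [  0.        ,   0.        ,   1.        ]]), 'T_tool_cam': array([[ 3.97169518e-04, -9.54695423e-01, -2.97584429e-01,
         7.60944015e-02],
       [ 9.99999875e-01,  4.69128152e-04, -1.70388723e-04,
        -1.40503477e-04],
       [ 3.02274567e-04, -2.97584324e-01,  9.54695490e-01,
        -1.43603547e-01],
       [ 0.00000000e+00,  0.00000000e+00,  0.00000000e+00,
         1.00000000e+00]])}
```

View pics/s0.png

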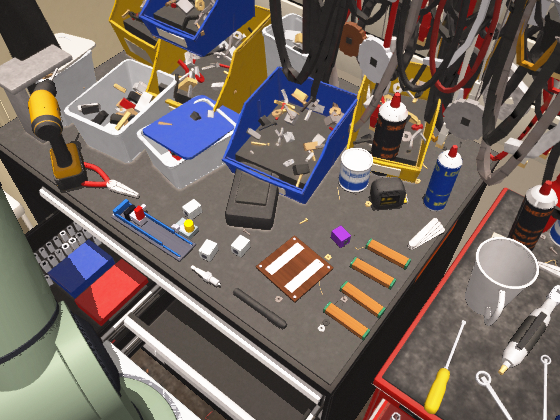

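View pics/t0.png

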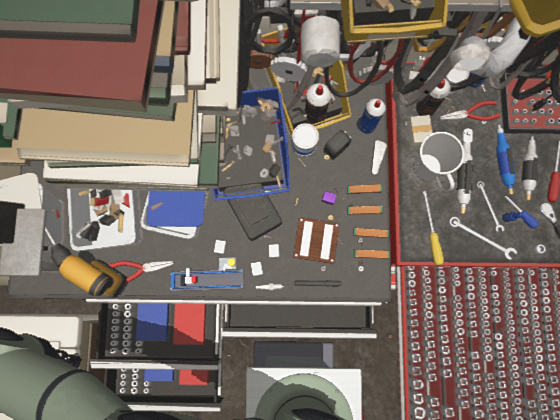

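The scene view shows the rack (blue walls, px 110–195, 200–258) with its red handle at (140,213) and yellow button at (188,226). It also shows spacers at (192,208), (208,250) and (240,245), a purple decoy at (341,236), four slats at (388,252), (372,273), (362,298), (346,320), and the board at (295,267). In the top view these are: handle (187,278), button (230,264), spacers (220,246), (257,268), (274,251), and slats on the right around (365,189–254).

Possible confusions:
- **Spacers:** purple block (341,236) and the spark plug (205,275) are not wanted.
- **Slats:** the white feeler gauge (427,233) is not a slat.
- **Handle:** the red pliers (95,178) are not the handle.

```bash
cat > m.py <<'E'
from h import *
t=cv2.cvtColor(cv2.imread('pics/t0.png'),cv2.COLOR_BGR2RGB);s=cv2.cvtColor(cv2.imread('pics/s0.png'),cv2.COLOR_BGR2RGB)
def blobs(im,mask,c,z,box,amin):
    m=np.zeros_like(mask);x0,y0,x1,y1=box;m[y0:y1,x0:x1]=mask[y0:y1,x0:x1]
    cs,_=cv2.findContours(m,cv2.RETR_EXTERNAL,cv2.CHAIN_APPROX_NONE)
    for k in cs:
        if cv2.contourArea(k)<amin: continue
        w=np.array([ray(c,p[0],z)[:2]*1000 for p in k],np.float32)
        r=cv2.minAreaRect(w);mm=cv2.moments(k)
        print(' px',np.round([mm['m10']/mm['m00'],mm['m01']/mm['m00']]),'c',np.round(r[0],1),'sz',np.round(r[1],1),'ang',round(r[2],1))
def msk(im,name):
    h=cv2.cvtColor(im,cv2.COLOR_RGB2HSV);H,S,V=[h[...,i].astype(int) for i in range(3)]
    return (dict(slat=((H<22)&(S>90)&(V>120))|((H>35)&(H<90)&(S>70)&(V>60)),white=(S<45)&(V>150),red=((H<8)|(H>172))&(S>140)&(V>100),
     yellow=(H>22)&(H<35)&(S>120)&(V>120),blue=(H>100)&(H<125)&(S>110)&(V>60),board=(H<15)&(S>90)&(V>30)&(V<130))[name]).astype(np.uint8)*255
if __name__=='__main__':
  for n,im,bx in(('top',t,dict(slat=(335,175,390,262),white=(205,235,345,275),red=(170,265,215,295),yellow=(215,255,245,275),blue=(165,260,250,295),board=(290,215,345,265))),
   ('scene',s,dict(slat=(310,230,420,345),white=(165,190,335,300),red=(125,200,155,225),yellow=(175,215,205,240),blue=(105,195,200,260),board=(250,230,340,305)))):
    for k,z in(('slat',.014),('white',.028),('white',.006),('red',.062),('yellow',.038),('blue',.018),('board',.006)):
        print(n,k,z);blobs(im,msk(im,k),cam(n),z,bx[k],12)
E
python3 m.py
python3 -c "
import cv2
a=cv2.imread('pics/t0.png')[225:300,160:350];b=cv2.imread('pics/s0.png')[190:320,100:300]
a=cv2.resize(a,None,fx=3.8,fy=3.8,interpolation=3);b=b
cv2.imwrite('pics/c0.png',a)"
```

```text
top slat 0.014
 px [371. 253.] c [ 471.4 -192.9] sz [23.  95.2] ang 0.6
 px [371. 232.] c [ 531.6 -195.6] sz [87.4 22.2] ang 86.8
 px [336. 229.] c [541.6 -96. ] sz [ 8.7 32.4] ang 89.4
 px [364. 209.] c [ 598.5 -178.2] sz [23.7 97.8] ang 2.8
 px [364. 188.] c [ 662.3 -176.5] sz [23.  93.5] ang 4.4
top white 0.028
 px [256. 268.] c [422.7 133.6] sz [35.8 28.9] ang 10.4
 px [224. 264.] c [434.1 218.3] sz [34. 48.] ang 0.6
 px [274. 250.] c [475.4  85.7] sz [34.3 25.7] ang 0.6
 px [219. 246.] c [484.1 240.5] sz [29.3 36.6] ang 80.3
 px [326. 247.] c [487.  -63.3] sz [24.1 70.4] ang 81.6
 px [305. 245.] c [490.7  -4. ] sz [24.2 61.4] ang 81.9
top white 0.006
 px [256. 268.] c [424.4 134.4] sz [36.4 29.3] ang 10.4
 px [224. 264.] c [436.  220.4] sz [34.5 48.8] ang 0.6
 px [274. 250.] c [477.9  85.9] sz [34.8 26.1] ang 0.6
 px [219. 246.] c [486.8 242.9] sz [29.7 37.1] ang 80.3
 px [326. 247.] c [489.7 -65.4] sz [24.5 71.4] ang 81.6
 px [305. 245.] c [493.4  -5.2] sz [24.6 62.3] ang 81.9
top red 0.062
 px [194. 279.] c [388.9 303.9] sz [16.7 11. ] ang 2.3
top yellow 0.038
 px [231. 262.] 
[... 1191 characters left out ...]
 ang 81.9
 px [284. 258.] c [514.3  -5.5] sz [ 22.9 100.8] ang 82.0
 px [207. 247.] c [430.  145.3] sz [43.4 33.1] ang 12.7
 px [240. 243.] c [483.   97.9] sz [43.  30.3] ang 9.4
 px [181. 226.] c [441.7 227.2] sz [34.9 50.4] ang 3.0
 px [191. 206.] c [494.3 254.6] sz [33.3 39.6] ang 81.3
scene red 0.062
 px [139. 213.] c [383.  297.7] sz [40.9 16.9] ang 60.8
scene yellow 0.038
 px [188. 225.] c [435.6 201.8] sz [35.7 19.4] ang 57.8
scene blue 0.018
 px [108. 256.] c [274.1 294.2] sz [25.9 12. ] ang 83.6
 px [165. 227.] c [409.7 247.5] sz [  8.4 146.7] ang 2.6
 px [134. 221.] c [369.8 282.5] sz [215.1  46.2] ang 79.5
scene board 0.006
 px [283. 287.] c [454.2 -41.7] sz [ 53.  130.7] ang 19.1
```

View pics/c0.png

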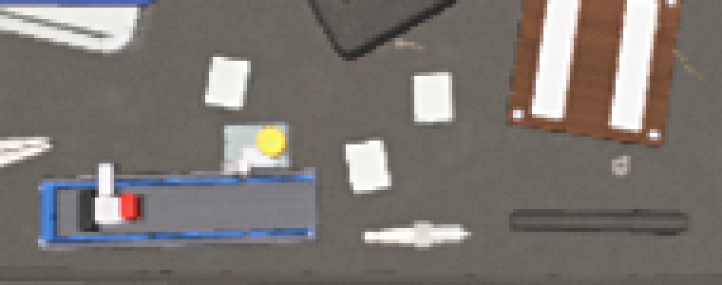

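The close crop confirms three plain white-grey spacers beside the rack (purple one excluded). The handle is near the head stop on the left (+y), so the rack's +x points to world +y. Next I'll move over the rack for a close view.

```bash
cat >> h.py <<'E'
def go(*tg):
    "tg: (x,y,z mm, psi deg of tool y) -> shifts in tool axes from the measured pose"
    s=robot.read_state();M=R.from_rotvec(s['orientation']).as_matrix();p=np.array(s['tool_pos'])*1000
    psi=np.degrees(np.arctan2(M[1,1],M[0,1]))
    print('t %.1f p'%s['time_s'],np.round(p,1),'psi %.1f tilt %.3f gap %.3f gf %.1f'%(psi,np.hypot(M[0,2],M[1,2]),s['finger_gap'],s['gripper_force']),'F',np.round(s['force'],1),'j',np.round(s['joint_positions'],2))
    for t in tg:
        d=M.T@(np.array(t[:3])-p); a=(t[3]-psi+90)%180-90
        print(t,'->',np.round(d,1),'turn %.3f'%(-np.radians(a)))
E
python3 -c "
from h import *
go((420,290,230,90))"
```

```text
t 0.1 p [207.  589.4 230.8] psi 70.6 tilt 0.001 gap 0.999 gf 0.0 F [0.1 0.5 0.1] j [-1.3   0.52 -0.04  1.6   0.02  1.02 -0.11]
(420, 290, 230, 90) -> [-300.1 -211.9    1. ] turn -0.338
```

Call:
{"method": "move_arm", "body": {"commands": [[-50,-35,0,-0.06],[-100,-70,0,-0.12],[-150,-105,0,-0.18],[-200,-140,0,-0.24],[-250,-175,0,-0.3],[-300,-212,0,-0.338],[-300,-212,0,-0.338],[-300,-212,0,-0.338]], "gripper": 50, "squeeze": 60}}

```text
time_s: 1.1
tool_pos: [0.4197, 0.2904, 0.2312]
orientation: [-0.0, -3.141, -0.0]
force: [-0.9, 0.7, 0.4]
finger_gap: 0.582
gripper_force: 0.0
```

```bash
python3 -c "
from h import *
go((420,290,230,90))
snap('wrist','w1.png')"
```

```text
t 1.1 p [419.7 290.4 231.2] psi 90.0 tilt 0.000 gap 0.582 gf 0.0 F [-0.9  0.7  0.4] j [-0.69  0.34 -0.04  1.9   0.01  0.9   0.83]
(420, 290, 230, 90) -> [-0.3 -0.4  1.2] turn -0.000
```

View pics/w1.png

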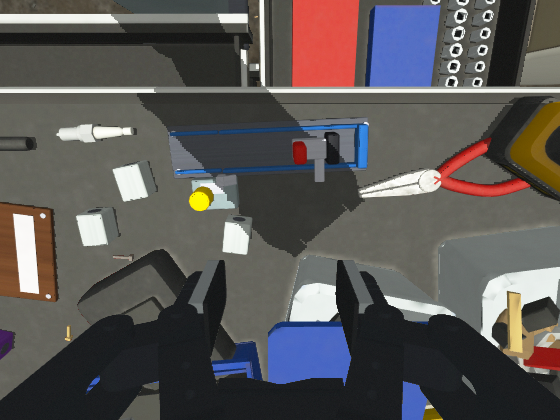

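The wrist view shows the rack: red handle top (300,152), button (200,198), head stop at the right (362,145), and spacers at (134,181), (97,226), (237,235). Measuring from here.

```bash
cat > m2.py <<'E'
from m import *
im=cv2.cvtColor(cv2.imread('pics/w1.png'),cv2.COLOR_BGR2RGB);c=cam('wrist')
for k,z,b in(('red',.062,(285,135,312,170)),('yellow',.038,(180,180,220,215)),('blue',.018,(160,112,375,182)),('white',.028,(60,155,260,260))):
    print(k,z);blobs(im,msk(im,k),c,z,b,15)
# wall lines: top-edge of blue per column
m=msk(im,'blue');m[:112]=0;m[182:]=0
far=[];near=[]
for u in range(185,345,4):
    v=np.where(m[:,u])[0]
    if len(v)>2: near.append(ray(c,(u,v[0]),.018)[:2]*1000);far.append(ray(c,(u,v[-1]),.018)[:2]*1000)
for n,a in(('near',near),('far',far)):
    a=np.array(a);p=np.polyfit(a[:,1],a[:,0],1);r=a[:,0]-np.polyval(p,a[:,1]);k=abs(r)<2;p=np.polyfit(a[k,1],a[k,0],1);print(n,p,'x at y=290',np.polyval(p,290),'res',r[k].std())
E
python3 m2.py
python3 -c "
import cv2
a=cv2.imread('pics/w1.png')[105:275,65:385]
cv2.imwrite('pics/w1c.png',cv2.resize(a,None,fx=2.5,fy=2.5,interpolation=2))"
```

```text
red 0.062
 px [299. 152.] c [386.3 308. ] sz [19.9 11.8] ang 1.3
yellow 0.038
 px [201. 199.] c [436.9 209.9] sz [20.5 27.3] ang 43.8
blue 0.018
 px [250. 169.] c [410.2 252.4] sz [  5.7 145.1] ang 2.7
 px [310. 139.] c [388.4 279.6] sz [ 44.7 201.5] ang 1.8
white 0.028
 px [235. 239.] c [483.8 242.5] sz [27.4 35.5] ang 82.4
 px [ 91. 230.] c [474.5  87.8] sz [35.5 27.7] ang 3.5
 px [214. 194.] c [435.7 218.7] sz [48.2 26.5] ang 36.1
 px [130. 182.] c [422.5 135.7] sz [35.4 27.6] ang 11.5
near [-4.58447253e-02  3.80423251e+02] x at y=290 367.12828068770347 res 0.2983672181280747
far [-2.56239692e-02  4.18940518e+02] x at y=290 411.5095664961599 res 1.3317498549114695
```

View pics/w1c.png

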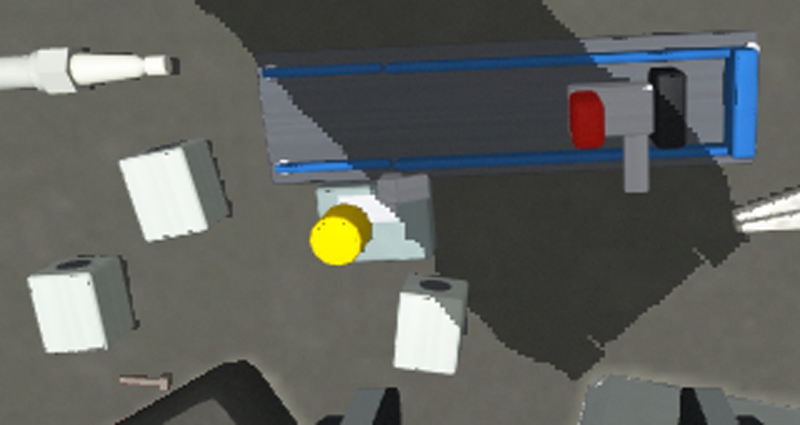

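```bash
python3 -c "
from h import *
c=cam('wrist')
for uv,z in(((358.5,147),.026),((172,151),.018),((175,172),.018),((320,165),.03),((200,199),.038)):print(uv,ray(c,uv,z)*1000)
go((387.5,308,100,92.3),(387.5,308,37,92.3))"
```

```text
(358.5, 147) [385.95686149 369.23191315  26.        ]
(172, 151) [391.31087918 178.90500095  18.        ]
(175, 172) [413.25565189 180.03382677  18.        ]
(320, 165) [403.52883318 330.72278547  30.        ]
(200, 199) [437.08127075 209.14549512  38.        ]
t 1.1 p [419.4 291.  231.2] psi 90.1 tilt 0.000 gap 0.582 gf 0.0 F [ 0.1  0.5 -0.5] j [-0.69  0.34 -0.04  1.9   0.01  0.9   0.83]
(387.5, 308, 100, 92.3) -> [ 31.8  17.  131.2] turn -0.039
(387.5, 308, 37, 92.3) -> [ 31.8  17.  194.2] turn -0.039
```

Call:
{"method": "move_arm", "body": {"commands": [[15,8,50,-0.02],[31.5,17,100,-0.039],[31.5,17,145,-0.039],[31.5,17,180,-0.039],[31.5,17,194,-0.039],[31.5,17,194,-0.039]], "gripper": 40}}

```text
time_s: 1.9
tool_pos: [0.3879, 0.3077, 0.0371]
orientation: [0.063, -3.14, 0.001]
force: [-0.1, -0.0, 0.4]
finger_gap: 0.466
gripper_force: 0.0
```

Call:
{"method": "move_arm", "body": {"commands": [[0,0,0,0],[0,0,0,0],[0,0,0,0],[0,0,0,0]], "gripper": 5, "squeeze": 60}}

```text
time_s: 2.4
tool_pos: [0.3889, 0.3079, 0.0386]
orientation: [-0.062, 3.139, 0.002]
force: [-0.7, -0.3, 8.3]
finger_gap: 0.132
gripper_force: 59.3
```

```bash
python3 -c "
from h import *
snap('wrist','w2.png')
go((392.7,190,37,92.3))"
```

```text
t 2.5 p [389.  307.9  38.6] psi 92.2 tilt 0.002 gap 0.126 gf 59.3 F [-1.9  0.5  8.9] j [-0.76  0.63 -0.04  2.07  0.06  0.44  0.76]
(392.7, 190, 37, 92.3) -> [   0.9 -117.9    1.4] turn -0.001
```

View pics/w2.png

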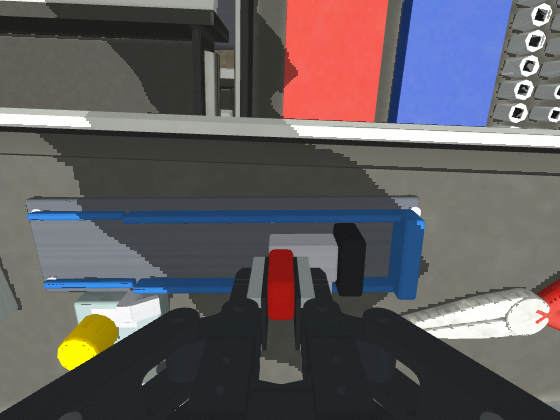

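Handle gripped (opening ~11 mm, 59 N) with the rack walls level in the image, so the tool is aligned. Pulling now.

Call:
{"method": "move_arm", "body": {"commands": [[0,-10,-1.5,0],[0,-30,-1.5,0],[0,-50,-1.5,0],[0,-70,-1.5,0],[0,-90,-1.5,0],[0,-108,-1.5,0],[0,-116,-1.5,0],[0,-118,-1.5,0],[0,-118,-1.5,0],[0,-118,-1.5,0]]}}

```text
time_s: 3.7
tool_pos: [0.394, 0.1903, 0.0391]
orientation: [-0.062, 3.139, 0.003]
force: [6.9, 7.3, -28.0]
finger_gap: 0.121
gripper_force: 60.8
```

```bash
python3 -c "
from h import *
go((393,196,37,92.3))"
```

```text
t 3.7 p [394.  190.3  39.1] psi 92.3 tilt 0.003 gap 0.121 gf 60.8 F [  6.9   7.3 -28. ] j [-0.54  0.58 -0.06  2.21  0.1   0.35  0.93]
(393, 196, 37, 92.3) -> [0.8 5.7 2.1] turn -0.001
```

Call:
{"method": "move_arm", "body": {"commands": [[0,2,1,0],[0,5,2,0],[0,5,2,0]]}}

```text
time_s: 4.08
tool_pos: [0.394, 0.1959, 0.0383]
orientation: [-0.063, 3.138, 0.004]
force: [-2.3, 5.2, 18.7]
finger_gap: 0.122
gripper_force: 67.5
```

Call:
{"method": "move_arm", "body": {"commands": [[0,0,0,0],[0,0,0,0],[0,0,0,0],[0,0,-40,0],[0,0,-90,0],[0,0,-140,0],[0,0,-190,0],[0,0,-190,0]], "gripper": 45}}

```text
time_s: 5.08
tool_pos: [0.3941, 0.1949, 0.2299]
orientation: [-0.061, 3.136, 0.004]
force: [0.1, -0.4, -0.4]
finger_gap: 0.529
gripper_force: 0.0
```

```bash
cp m.py m3.py; cat > m4.py <<'E'
from m import *
import sys
im=snap('wrist',sys.argv[1]);c=cam('wrist')
for k,z in(('red',.062),('yellow',.038),('white',.028)):
    print(k,z);blobs(im,msk(im,k),c,z,(0,100,560,300),40)
E
python3 m4.py w3.png; python3 -c "
from h import *
go((424,135.5,150,101),(424,135.5,12,101))"
```

```text
red 0.062
 px [540. 204.] c [402.6 436.5] sz [50.5 40.5] ang 15.9
 px [281. 183.] c [388.6 195.3] sz [22.6 10.2] ang 2.2
 px [385. 105.] c [316.8 281. ] sz [ 9.1 52.7] ang 2.3
yellow 0.038
 px [290. 221.] c [433.8 206. ] sz [26.1 20.6] ang 2.2
white 0.028
 px [319. 260.] c [481.4 240.3] sz [27.2 35.3] ang 82.5
 px [178. 247.] c [472.1  86.8] sz [35.4 27.3] ang 3.6
 px [105. 264.] c [497.1   5.3] sz [20.9 88.6] ang 82.1
 px [ 53. 258.] c [491.8 -51.2] sz [22.  93.8] ang 81.5
 px [486. 214.] c [422.5 406.6] sz [24.  82.9] ang 11.1
 px [ 52. 195.] c [417.8 -39.5] sz [11.7 12.2] ang 2.2
 px [218. 204.] c [421.1 132.1] sz [35.4 22.5] ang 12.2
 px [180. 153.] c [369.8  95.7] sz [15.9 63.8] ang 2.2
 px [534. 108.] c [313.6 434.8] sz [8.7 8.5] ang 75.6
 px [509. 107.] c [313.5 410.6] sz [11.  11.5] ang 2.3
 px [425. 116.] c [321.6 335. ] sz [ 15.5 256.6] ang 0.0
 px [108. 104.] c [325.6  16.8] sz [  7.7 184.4] ang 0.0
t 5.1 p [393.3 194.5 228. ] psi 92.2 tilt 0.003 gap 0.525 gf 0.0 F [-0.2 -0.2  0.2] j [-0.51  0.23 -0.1   2.07  0.03  0.84  0.98]
(424, 135.5, 150, 101) -> [-28.1 -60.2  78. ] turn -0.153
(424, 135.5, 12, 101) -> [-27.8 -60.4 216. ] turn -0.153
```

View pics/w3.png

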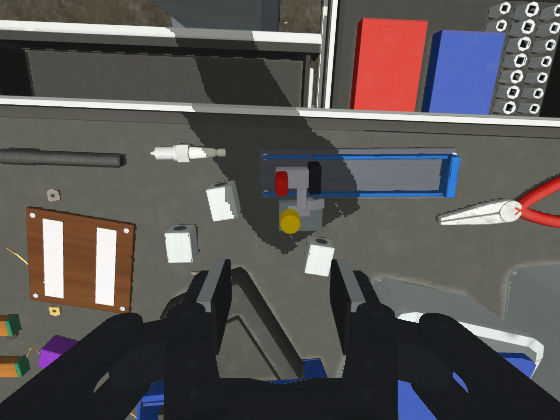

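The follower is caught: the handle moved 112.7 mm and stands still with the gripper away, at (281,183) in the view. Next is the first spacer, at (220,203).

Call:
{"method": "move_arm", "body": {"commands": [[-13,-30,50,-0.08],[-26,-61,100,-0.16],[-26,-61,150,-0.16],[-26,-61,195,-0.16],[-26,-61,215,-0.16],[-26,-61,215,-0.16],[-26,-61,215,-0.16]]}}

```text
time_s: 6.0
tool_pos: [0.4211, 0.1343, 0.0121]
orientation: [0.312, -3.126, 0.0]
force: [-0.9, -0.6, 0.3]
finger_gap: 0.524
gripper_force: 0.0
```

Call:
{"method": "move_arm", "body": {"commands": [[0,0,0,0],[0,0,0,0],[0,0,0,0],[0,0,0,0]], "gripper": 10, "squeeze": 60}}

```text
time_s: 6.5
tool_pos: [0.4217, 0.1345, 0.0129]
orientation: [-0.312, 3.125, 0.001]
force: [-1.5, -0.6, 9.8]
finger_gap: 0.31
gripper_force: 58.7
```

Call:
{"method": "move_arm", "body": {"commands": [[0,0,-40,0],[0,0,-80,0],[0,0,-80,0]]}}

```text
time_s: 6.88
tool_pos: [0.4227, 0.1348, 0.0947]
orientation: [-0.311, 3.121, 0.003]
force: [-0.1, -0.4, -0.8]
finger_gap: 0.311
gripper_force: 60.2
```

```bash
sed -i 's/a=(t\[3\]-psi+90)%180-90/a=(t[3]-psi+180)%360-180/' h.py; python3 -c "
from h import *
go((386.9,350,95,2.3),(386.9,350,19,2.3))"; python3 m4.py w4.png
```

```text
t 6.9 p [422.7 134.8  94.7] psi 101.4 tilt 0.006 gap 0.311 gf 60.2 F [-0.1 -0.4 -0.8] j [-0.37  0.47 -0.09  2.18  0.09  0.5   1.24]
(386.9, 350, 95, 2.3) -> [ -7.4 218.    0. ] turn 1.729
(386.9, 350, 19, 2.3) -> [ -6.9 217.9  76. ] turn 1.729
red 0.062
 px [394. 210.] c [389.5 189.3] sz [23.  21.2] ang 2.5
 px [487. 108.] c [332.6 214.3] sz [10.3 45.9] ang 11.4
yellow 0.038
 px [380. 267.] c [433.9 201.8] sz [31.4 20.5] ang 45.9
white 0.028
 px [280. 278.] c [459.2 142. ] sz [32.6 41.2] ang 11.4
 px [195. 278.] c [471.7  86.1] sz [34.1 25.8] ang 3.6
 px [117. 239.] c [452.8  31.6] sz [4.9 5.3] ang 11.4
 px [ 79. 265.] c [479.2   7.7] sz [20.2 56. ] ang 82.1
 px [  6. 246.] c [479.1 -38.8] sz [ 9.9 69.5] ang 87.6
 px [412. 241.] c [413.1 217.1] sz [71.4 37.9] ang 15.4
 px [  7. 167.] c [416.9 -37.1] sz [11.7 10.9] ang 11.4
 px [267. 138.] c [368.4 117.4] sz [10.7 34.4] ang 6.3
 px [199. 126.] c [370.3  75. ] sz [ 5.7 16.6] ang 1.5
 px [230. 127.] c [367.3  92.4] sz [ 9.  15.3] ang 8.5
 px [477. 118.] c [333.1 231.6] sz [109.8   3.5] ang 90.0
```

View pics/w4.png

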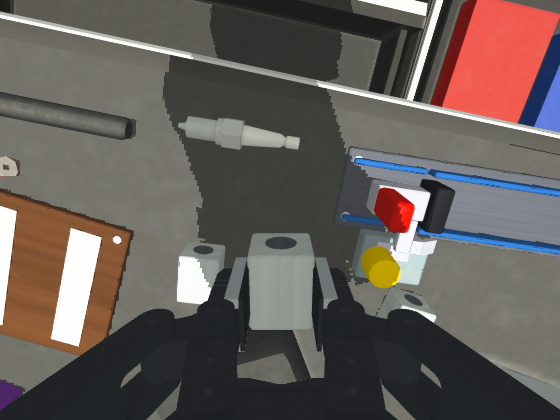

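The spacer is well gripped at (281,290). I'll compute its offset along the fingers.

```bash
python3 -c "
from h import *
T=np.array(viewer.camera_model('wrist')['T_tool_cam']);K=cam('wrist')[0]
for v in(234,250,329):
  print(v,[ray((K,T),(281,v),z)*1000 for z in(-.0155,)])
for p in [(18,0,-15.5),(-18,0,-15.5),(18,0,12.5)]:print(p,proj((K,T),np.array(p)/1000))
"
```

```text
234 [array([ 26.00095352,   0.12196564, -15.5       ])]
250 [array([ 19.06185398,   0.12803854, -15.5       ])]
329 [array([-18.5051544 ,   0.16091612, -15.5       ])]
(18, 0, -15.5) [280.68218106 252.40650983]
(-18, 0, -15.5) [280.63271114 328.01543192]
(18, 0, 12.5) [280.65889324 228.2828567 ]
```

Call:
{"method": "move_arm", "body": {"commands": [[0,20,-10,0.17],[0,45,-10,0.34],[-1,70,-10,0.51],[-2,95,-10,0.68],[-3,120,-10,0.85],[-4,145,-10,1.02],[-5,170,-10,1.19],[-6,195,-10,1.36],[-7,217,-10,1.53],[-7,217,0,1.7],[-7,217,20,1.729],[-7,217,20,1.729]]}}

```text
time_s: 8.43
tool_pos: [0.3844, 0.3476, 0.0703]
orientation: [2.174, 2.266, -0.005]
force: [-0.0, -0.4, -0.4]
finger_gap: 0.308
gripper_force: 60.2
```

```bash
python3 -c "
from h import *
go((386.9,349.2,20,2.3))
snap('wrist','w5.png')"
```

```text
t 8.4 p [384.4 347.6  70.3] psi 2.4 tilt 0.003 gap 0.308 gf 60.2 F [-0.  -0.4 -0.4] j [-1.12  0.64  0.37  2.01 -0.41  0.56 -0.42]
(386.9, 349.2, 20, 2.3) -> [ 1.7  2.7 50.3] turn 0.001
```

View pics/w5.png

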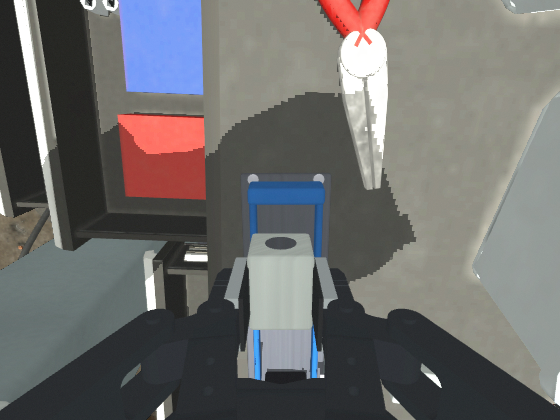

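```bash
python3 -c "
from h import *
c=cam('wrist')
for uv,z in(((249,220),.018),((325,220),.018),((249,185),.026),((325,185),.026),((287,203),.026),((253,180),.006),((319,180),.006)):print(uv,ray(c,uv,z)*1000)
im=cv2.imread('pics/w5.png')
m=(im[...,0]>1.5*im[...,2])&(im[...,0]>50)
for r in(190,200,220,228):
  x=np.where(m[r,235:340])[0]+235;print(r,x.min(),x.max(),[ray(c,(u,r),.018 if r>205 else .026)[:2]*1000 for u in(x.min(),x.max())])
print(np.where(m[170:230,287])[0]+170)
"
```

```text
(249, 220) [365.33614617 354.77514656  18.        ]
(325, 220) [411.26018067 356.7301984   18.        ]
(249, 185) [365.69239528 378.41798598  26.        ]
(325, 185) [408.37129696 380.22989667  26.        ]
(287, 203) [387.53902228 368.7936939   26.        ]
(253, 180) [366.42575355 376.86919678   6.        ]
(319, 180) [407.2371367  378.60116535   6.        ]
190 248 324 [array([365.17101076, 375.49861838]), array([408.04154324, 377.31936161])]
200 248 324 [array([365.25273802, 369.62895229]), array([408.51118877, 371.46759631])]
220 249 322 [array([365.33614617, 354.77514656]), array([409.44782029, 356.65304363])]
228 250 321 [array([366.02139835, 349.6402288 ]), array([409.24317827, 351.4814433 ])]
[181 182 183 184 185 186 187 188 189 190 191 192 193 194 195 196 197 198
 199 200 201 202 203 204]
```

Call:
{"method": "move_arm", "body": {"commands": [[1.3,3,10,0],[1.3,3,25,0],[1.3,3,38,0],[1.3,3,46,0],[1.3,3,50,0],[1.3,3,51.5,0],[1.3,3,51.5,0]]}}

```text
time_s: 9.35
tool_pos: [0.3881, 0.35, 0.0204]
orientation: [-2.175, -2.266, -0.0]
force: [-0.4, 0.2, -1.4]
finger_gap: 0.309
gripper_force: 60.2
```

```bash
python3 -c "
from h import *
go((387.3,348.8,18.5,2.3))"
```

```text
t 9.3 p [388.1 350.   20.4] psi 2.3 tilt 0.000 gap 0.309 gf 60.2 F [-0.4  0.2 -1.4] j [-1.07  0.72  0.3   2.02 -0.46  0.47 -0.38]
(387.3, 348.8, 18.5, 2.3) -> [-1.1 -0.9  1.9] turn 0.001
```

Call:
{"method": "move_arm", "body": {"commands": [[-1,-1,1,0],[-1,-1,2,0],[-1,-1,2,0]]}}

```text
time_s: 9.72
tool_pos: [0.387, 0.3488, 0.0189]
orientation: [-2.175, -2.266, -0.0]
force: [-3.7, -3.0, 14.5]
finger_gap: 0.314
gripper_force: 62.0
```

Call:
{"method": "move_arm", "body": {"commands": [[0,0,0,0],[0,0,0,0],[0,0,0,0],[0,0,-30,0],[0,0,-80,0],[-20,0,-130,0],[-20,0,-130,0],[-20,0,-130,0]], "gripper": 42}}

```text
time_s: 10.72
tool_pos: [0.3876, 0.3291, 0.148]
orientation: [-2.175, -2.267, -0.0]
force: [0.3, -1.0, 0.6]
finger_gap: 0.491
gripper_force: 0.0
```

```bash
python3 -c "
from h import *
go((387.3,348.8,18.5,2.3))
c=cam('wrist');im=snap('wrist','w6.png')
from m import *
blobs(im,msk(im,'white'),c,.034,(150,150,400,330),40)"; python3 - <<'E'
import sys;sys.path.insert(0,'.')
E
python3 - <<'E'
from h import *
from m import blobs,msk
im=snap('top')
blobs(im,msk(im,'white'),cam('top'),.028,(205,235,290,275),12)
E
```

```text
t 10.7 p [387.6 329.1 148. ] psi 2.4 tilt 0.000 gap 0.491 gf 0.0 F [ 0.3 -1.   0.6] j [-1.16  0.5   0.46  2.   -0.33  0.72 -0.46]
(387.3, 348.8, 18.5, 2.3) -> [ 19.6   0.5 129.6] turn 0.001
 px [307. 314.] c [408.4 233.3] sz [50.4 35.9] ang 2.4
 px [388. 299.] c [480.3 245.2] sz [24.4 33.9] ang 8.2
 px [168. 277.] c [296.4 259.4] sz [ 6.4 71.3] ang 0.0
 px [225. 265.] c [428.5 218.3] sz [45.3 48. ] ang 0.6
 px [274. 250.] c [475.4  85.7] sz [34.3 25.7] ang 0.6
 px [219. 246.] c [484.3 240.4] sz [28.8 36.4] ang 82.2
```

View pics/w6.png

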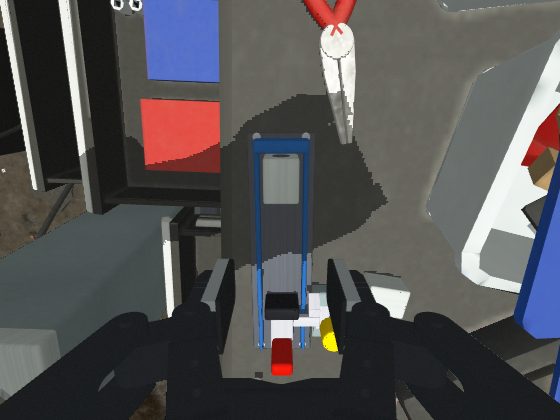

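The first spacer lies in the track at the head stop (281,180). Next is the one at about (483,241).

```bash
python3 -c "
from h import *
go((483.5,241,12,82.3))"
```

```text
t 10.8 p [387.5 328.9 147.3] psi 2.4 tilt 0.001 gap 0.493 gf 0.0 F [ 0.  -0.5 -0.3] j [-1.16  0.5   0.46  2.   -0.33  0.72 -0.46]
(483.5, 241, 12, 82.3) -> [-91.6  92.4 135.3] turn -1.395
```

Call:
{"method": "move_arm", "body": {"commands": [[-12,12,0,-0.17],[-24,24,0,-0.34],[-36,36,0,-0.51],[-48,48,0,-0.68],[-60,60,0,-0.85],[-72,72,0,-1.02],[-84,84,10,-1.19],[-91.5,92,30,-1.36],[-91.5,92,60,-1.395],[-91.5,92,100,-1.395],[-91.5,92,128,-1.395],[-91.5,92,135,-1.395],[-91.5,92,135,-1.395]]}}

```text
time_s: 12.45
tool_pos: [0.4834, 0.2411, 0.013]
orientation: [-0.212, -3.134, 0.001]
force: [0.4, 0.6, 1.0]
finger_gap: 0.488
gripper_force: 0.0
```

Call:
{"method": "move_arm", "body": {"commands": [[0,0,0,0],[0,0,0,0],[0,0,0,0],[0,0,0,0]], "gripper": 10}}

```text
time_s: 12.95
tool_pos: [0.4841, 0.2415, 0.0144]
orientation: [0.212, 3.133, 0.001]
force: [-1.4, -1.1, 7.9]
finger_gap: 0.31
gripper_force: 60.2
```

Call:
{"method": "move_arm", "body": {"commands": [[0,0,-40,0],[0,0,-85,0],[0,0,-85,0]]}}

```text
time_s: 13.32
tool_pos: [0.4853, 0.2421, 0.1018]
orientation: [0.212, 3.13, 0.005]
force: [-0.1, -0.2, -0.6]
finger_gap: 0.309
gripper_force: 59.5
```

```bash
cat > held.py <<'E'
from h import *
import sys
# held spacer: print white rows at the middle columns and its tool-x range; dz = height of its top above the TCP (m)
im=snap('wrist',sys.argv[1]);T=np.array(viewer.camera_model('wrist')['T_tool_cam']);K=cam('wrist')[0]
g=cv2.cvtColor(im,cv2.COLOR_RGB2GRAY)
for u in(265,272,290):
    col=g[215:345,u].astype(int);d=np.abs(np.diff(col));e=np.where(d>18)[0]+216
    print(u,[(int(v),round(ray((K,T),(u,v),-float(sys.argv[2]))[0]*1000,1)) for v in e])
E
python3 held.py w7.png .0155; python3 -c "
from h import *
go((389,311.5,60,2.3),(389,311.5,19,2.3))"
```

```text
265 [(230, np.float64(27.7)), (238, np.float64(24.2)), (241, np.float64(22.9))]
272 [(230, np.float64(27.7)), (234, np.float64(26.0)), (245, np.float64(21.2))]
290 [(230, np.float64(27.7)), (235, np.float64(25.5)), (244, np.float64(21.6)), (245, np.float64(21.2))]
t 13.4 p [484.4 241.7 100. ] psi 82.3 tilt 0.003 gap 0.309 gf 59.5 F [-0.1  0.1 -2.1] j [-0.62  0.57  0.07  1.94 -0.06  0.63  0.92]
(389, 311.5, 60, 2.3) -> [104.   56.2  39.9] turn 1.396
(389, 311.5, 19, 2.3) -> [104.1  56.1  80.9] turn 1.396
```

Call:
{"method": "move_arm", "body": {"commands": [[13,7,0,0.17],[26,14,0,0.34],[39,21,0,0.51],[52,28,0,0.68],[65,35,0,0.85],[78,42,0,1.02],[91,49,0,1.19],[104,56,0,1.36],[104,56,20,1.396],[104,56,40,1.396],[104,56,40,1.396],[104,56,40,1.396]]}}

```text
time_s: 14.88
tool_pos: [0.3882, 0.3105, 0.0585]
orientation: [2.177, 2.265, -0.0]
force: [0.5, 0.2, -0.5]
finger_gap: 0.311
gripper_force: 59.4
```

```bash
python3 -c "
from h import *
go((388.9,310,20,2.3))"; python3 held.py w8.png .0145
```

```text
t 14.9 p [388.2 310.5  58.5] psi 2.3 tilt 0.000 gap 0.311 gf 59.4 F [ 0.5  0.2 -0.5] j [-1.09  0.64  0.4   2.08 -0.49  0.51 -0.28]
(388.9, 310, 20, 2.3) -> [-0.5  0.7 38.5] turn -0.000
265 [(218, np.float64(32.1)), (230, np.float64(27.0)), (238, np.float64(23.6)), (240, np.float64(22.7)), (241, np.float64(22.3)), (242, np.float64(21.8)), (337, np.float64(-23.7)), (340, np.float64(-25.3))]
272 [(218, np.float64(32.1)), (230, np.float64(27.0)), (234, np.float64(25.3)), (235, np.float64(24.9)), (245, np.float64(20.5)), (337, np.float64(-23.7)), (340, np.float64(-25.3))]
290 [(218, np.float64(32.1)), (230, np.float64(27.0)), (234, np.float64(25.3)), (235, np.float64(24.9)), (244, np.float64(21.0)), (245, np.float64(20.5)), (337, np.float64(-23.7)), (339, np.float64(-24.8)), (340, np.float64(-25.3))]
```

View pics/w8.png

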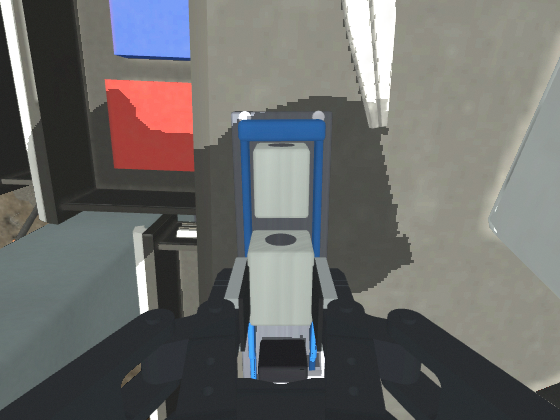

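Call:
{"method": "move_arm", "body": {"commands": [[-0.5,0.7,10,0],[-0.5,0.7,22,0],[-0.5,0.7,32,0],[-0.5,0.7,37,0],[-0.5,0.7,38.5,0],[-0.5,0.7,39,0],[-0.5,0.7,39,0]]}}

```text
time_s: 15.8
tool_pos: [0.3887, 0.3099, 0.0203]
orientation: [-2.177, -2.264, 0.0]
force: [-8.3, -6.4, 36.1]
finger_gap: 0.312
gripper_force: 64.0
```

Call:
{"method": "move_arm", "body": {"commands": [[0,0,0,0],[0,0,0,0],[0,0,0,0],[0,0,-30,0],[0,0,-80,0],[-20,0,-130,0],[-20,0,-130,0],[-20,0,-130,0]], "gripper": 42}}

```text
time_s: 16.8
tool_pos: [0.3893, 0.2905, 0.149]
orientation: [-2.176, -2.266, -0.0]
force: [-0.4, 0.3, -1.1]
finger_gap: 0.493
gripper_force: 0.0
```

```bash
python3 - <<'E'
from h import *
from m import blobs,msk
c=cam('wrist');im=snap('wrist','w9.png');K,T=c
g=cv2.cvtColor(im,cv2.COLOR_RGB2GRAY);print([(int(v),np.round(ray(c,(276,v),.034)[:2]*1000,1).tolist()) for v in np.where(np.abs(np.diff(g[120:300,276].astype(int)))>15)[0]+121])
go((475,86.5,150,93.5),(475,86.5,12,93.5))
im=snap('top','t9.png')
blobs(im,msk(im,'white'),cam('top'),.028,(205,235,290,275),12)
E
```

```text
[(154, [384.3, 329.2]), (156, [384.3, 327.7]), (202, [385.6, 291.8]), (203, [385.7, 291.0]), (251, [387.2, 250.1]), (253, [387.2, 248.3]), (255, [387.3, 246.5]), (279, [388.1, 224.5]), (280, [388.2, 223.6])]
t 16.9 p [389.1 290.4 148.6] psi 2.3 tilt 0.001 gap 0.494 gf 0.0 F [ 0.4 -0.5  0.3] j [-1.17  0.48  0.54  2.06 -0.38  0.7  -0.34]
(475, 86.5, 150, 93.5) -> [-207.2   77.5   -1.4] turn -1.591
(475, 86.5, 12, 93.5) -> [-207.1   77.6  136.6] turn -1.591
 px [225. 265.] c [428.5 217.2] sz [45.3 45.9] ang 0.6
 px [274. 250.] c [475.4  85.7] sz [34.3 25.7] ang 0.6
```

Call:
{"method": "move_arm", "body": {"commands": [[-23,8,0,-0.17],[-46,17,0,-0.34],[-69,26,0,-0.51],[-92,35,0,-0.68],[-115,44,0,-0.85],[-138,53,0,-1.02],[-161,62,0,-1.19],[-184,70,0,-1.36],[-207,77.5,20,-1.53],[-207,77.5,60,-1.591],[-207,77.5,100,-1.591],[-207,77.5,128,-1.591],[-207,77.5,136,-1.591],[-207,77.5,136,-1.591],[-207,77.5,136,-1.591]]}}

```text
time_s: 18.77
tool_pos: [0.4758, 0.0866, 0.0141]
orientation: [-0.094, 3.139, 0.0]
force: [-0.3, 0.6, 0.2]
finger_gap: 0.494
gripper_force: 0.0
```

Call:
{"method": "move_arm", "body": {"commands": [[0,0,0,0],[0,0,0,0],[0,0,0,0],[0,0,0,0]], "gripper": 10}}

```text
time_s: 19.27
tool_pos: [0.4758, 0.0866, 0.0144]
orientation: [-0.094, 3.139, 0.001]
force: [-1.8, -0.3, 12.7]
finger_gap: 0.308
gripper_force: 58.5
```

Call:
{"method": "move_arm", "body": {"commands": [[0,0,-40,0],[0,0,-85,0],[0,0,-85,0],[0,0,-85,0]]}}

```text
time_s: 19.77
tool_pos: [0.4753, 0.0866, 0.0984]
orientation: [-0.095, 3.14, 0.0]
force: [-1.0, 0.2, -1.8]
finger_gap: 0.306
gripper_force: 60.6
```

```bash
python3 held.py w10.png .0155; python3 -c "
from h import *
go((390.4,271,80,2.3))"
```

```text
265 [(227, np.float64(29.0)), (236, np.float64(25.1)), (238, np.float64(24.3)), (323, np.float64(-15.5)), (333, np.float64(-20.6))]
272 [(227, np.float64(29.0)), (231, np.float64(27.3)), (232, np.float64(26.8)), (241, np.float64(23.0)), (242, np.float64(22.5)), (323, np.float64(-15.5)), (330, np.float64(-19.0))]
290 [(227, np.float64(29.0)), (232, np.float64(26.8)), (241, np.float64(23.0)), (242, np.float64(22.5)), (323, np.float64(-15.5))]
t 19.8 p [475.   86.5  97.9] psi 93.5 tilt 0.001 gap 0.307 gf 60.6 F [-0.2  0.  -1.1] j [-0.38  0.51  0.1   2.08 -0.09  0.55  1.42]
(390.4, 271, 80, 2.3) -> [ 73.3 189.3  17.9] turn 1.591
```

Call:
{"method": "move_arm", "body": {"commands": [[8,20,0,0.17],[16,41,0,0.34],[24,62,0,0.51],[32,83,0,0.68],[40,104,0,0.85],[48,125,0,1.02],[56,146,0,1.19],[64,167,0,1.36],[73,187.5,0,1.53],[73,187.5,18,1.591],[73,187.5,35,1.591],[73,187.5,35,1.591],[73,187.5,35,1.591]]}}

```text
time_s: 21.45
tool_pos: [0.3912, 0.2689, 0.0634]
orientation: [2.177, 2.265, -0.001]
force: [-0.3, 0.2, -1.3]
finger_gap: 0.311
gripper_force: 60.5
```

```bash
python3 -c "
from h import *
go((390.4,269.3,20.5,2.3))"; python3 held.py w11.png .0145
```

```text
t 21.4 p [391.2 268.9  63.4] psi 2.3 tilt 0.001 gap 0.311 gf 60.5 F [-0.3  0.2 -1.3] j [-1.09  0.63  0.5   2.13 -0.61  0.52 -0.1 ]
(390.4, 269.3, 20.5, 2.3) -> [ 0.4 -0.8 42.9] turn -0.000
265 [(227, np.float64(28.3)), (228, np.float64(27.9)), (235, np.float64(24.9)), (236, np.float64(24.4)), (238, np.float64(23.6)), (239, np.float64(23.1)), (325, np.float64(-17.5))]
272 [(227, np.float64(28.3)), (228, np.float64(27.9)), (231, np.float64(26.6)), (232, np.float64(26.2)), (242, np.float64(21.8)), (326, np.float64(-18.0))]
290 [(227, np.float64(28.3)), (228, np.float64(27.9)), (232, np.float64(26.2)), (241, np.float64(22.3)), (242, np.float64(21.8)), (326, np.float64(-18.0))]
```

Call:
{"method": "move_arm", "body": {"commands": [[0.4,-0.8,12,0],[0.4,-0.8,26,0],[0.4,-0.8,36,0],[0.4,-0.8,41,0],[0.4,-0.8,42.5,0],[0.4,-0.8,42.5,0]]}}

```text
time_s: 22.25
tool_pos: [0.3904, 0.2696, 0.0209]
orientation: [2.177, 2.265, 0.0]
force: [0.4, 0.5, -0.5]
finger_gap: 0.307
gripper_force: 60.6
```

Call:
{"method": "move_arm", "body": {"commands": [[0,0,0,0],[0,0,0,0],[0,0,0,0],[0,0,-30,0],[0,0,-80,0],[-20,0,-140,0],[-20,0,-180,0],[-20,0,-180,0],[-20,0,-180,0]], "gripper": 42}}

```text
time_s: 23.38
tool_pos: [0.3908, 0.2498, 0.2004]
orientation: [-2.176, -2.266, 0.0]
force: [0.4, 0.4, 0.1]
finger_gap: 0.497
gripper_force: 0.0
```

```bash
python3 - <<'E'
from h import *
from m import blobs,msk
c=cam('wrist');im=snap('wrist','w12.png')
cv2.imwrite('pics/w12c.png',cv2.resize(cv2.cvtColor(im[100:400,150:450],cv2.COLOR_RGB2BGR),None,fx=2,fy=2))
blobs(im,msk(im,'yellow'),c,.038,(250,150,400,400),20)
blobs(im,msk(im,'red'),c,.062,(250,150,330,400),20)
go((437,209.5,80,2.3))
E
```

```text
px [329. 231.] c [438.2 210.5] sz [20.8 28.3] ang 15.8
 px [282. 247.] c [393.5 202.8] sz [17.  23.1] ang 2.4
t 23.4 p [390.7 249.5 200.1] psi 2.3 tilt 0.001 gap 0.495 gf 0.0 F [ 0.4 -0.4 -0.1] j [-1.28  0.4   0.75  2.07 -0.38  0.81 -0.26]
(437, 209.5, 80, 2.3) -> [-41.8  44.8 120.1] turn 0.000
```

View pics/w12c.png

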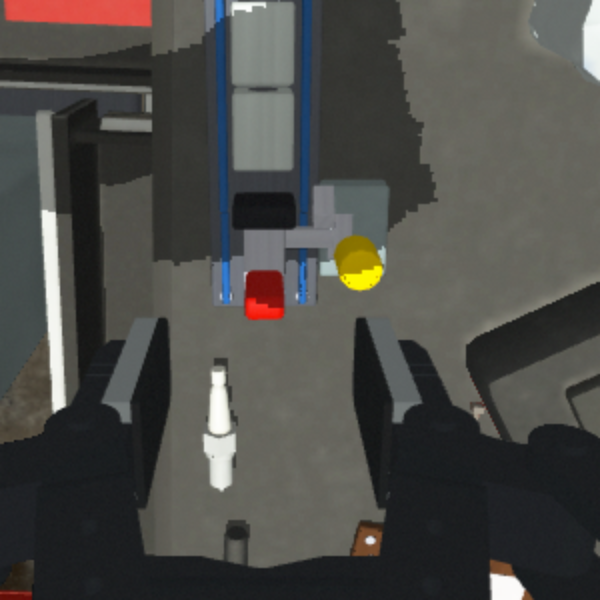

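The spacers sit in a row in the track, with the follower face at (265,210) and the button at (360,262) of the crop. Now I'll press the button with the fingers shut.

Call:
{"method": "move_arm", "body": {"commands": [[-20,22,50,0],[-42,45,100,0],[-42,45,140,0],[-42,45,155,0],[-42,45,165,0],[-42,45,168,0],[-42,45,171,0],[-42,45,171,0],[-42,45,171,0]], "gripper": 0, "squeeze": 30}}

```text
time_s: 24.55
tool_pos: [0.438, 0.2099, 0.0303]
orientation: [2.176, 2.266, 0.001]
force: [-0.6, -1.6, 3.4]
finger_gap: -0.0
gripper_force: 1.8
```

```bash
python3 - <<'E'
from h import *
go((437.5,209.5,28.7,2.3))
E
```

```text
t 24.6 p [438.  209.9  30.3] psi 2.3 tilt 0.001 gap -0.000 gf 1.8 F [-0.6 -1.6  3.4] j [-0.89  0.7   0.44  2.11 -0.67  0.46  0.11]
(437.5, 209.5, 28.7, 2.3) -> [-0.3 -0.5  1.6] turn 0.000
```

Call:
{"method": "move_arm", "body": {"commands": [[0,0,1,0],[0,0,1.5,0],[0,0,1.5,0],[0,0,-20,0],[0,0,-70,0],[0,0,-130,0],[0,0,-180,0],[0,0,-180,0],[0,0,-180,0]]}}

```text
time_s: 25.68
tool_pos: [0.4375, 0.2097, 0.2094]
orientation: [-2.176, -2.266, 0.0]
force: [-0.3, 0.6, 0.3]
finger_gap: -0.003
gripper_force: 0.0
```

```bash
python3 - <<'E'
from h import *
from m import blobs,msk
c=cam('wrist');im=snap('wrist','w13.png')
blobs(im,msk(im,'red'),c,.062,(150,130,330,400),20)
g=cv2.cvtColor(im,cv2.COLOR_RGB2GRAY)
uv=[proj(c,(.3895-.0401*r/1000,.2839+r/1000,.034)) for r in range(-110,110)]
print([(r-110,int(g[int(round(v)),int(round(u))])) for r,(u,v) in enumerate(uv) if 0<=v<420 and 0<=u<560][::4])
im=snap('top','t13.png');
m=msk(im,'red')
blobs(im,m,cam('top'),.062,(165,262,250,295),6)
E
```

```text
px [232. 176.] c [394.6 223.2] sz [20.2 15.7] ang 2.3
[(-110, 105), (-106, 55), (-102, 57), (-98, 59), (-94, 61), (-90, 60), (-86, 60), (-82, 60), (-78, 60), (-74, 52), (-70, 56), (-66, 55), (-62, 46), (-58, 45), (-54, 127), (-50, 126), (-46, 124), (-42, 126), (-38, 126), (-34, 24), (-30, 25), (-26, 26), (-22, 135), (-18, 135), (-14, 136), (-10, 251), (-6, 251), (-2, 251), (2, 251), (6, 251), (10, 250), (14, 251), (18, 251), (22, 251), (26, 251), (30, 251), (34, 251), (38, 251), (42, 251), (46, 251), (50, 249), (54, 251), (58, 250), (62, 250), (66, 250), (70, 250), (74, 250), (78, 250)]
```

The follower has closed on the spacers: its face is at rack x ≈ −23, which matches three spacers. Now the slats, starting with a close look over the board and slats.

```bash
python3 - <<'E'
from h import *
go((595,-105,250,84))
E
```

```text
t 25.8 p [437.4 209.2 208.9] psi 2.3 tilt 0.002 gap 0.001 gf 0.0 F [-0.9  0.6  0. ] j [-1.15  0.43  0.77  2.01 -0.39  0.86 -0.12]
(595, -105, 250, 84) -> [-320.3  144.9  -41. ] turn -1.426
```

Call:
{"method": "move_arm", "body": {"commands": [[-35,16,-15,-0.16],[-70,32,-30,-0.32],[-105,48,-41,-0.48],[-140,64,-41,-0.64],[-175,80,-41,-0.8],[-210,96,-41,-0.96],[-245,112,-41,-1.12],[-280,128,-41,-1.28],[-320,145,-41,-1.426],[-320,145,-41,-1.426],[-320,145,-41,-1.426],[-320,145,-41,-1.426],[-320,145,-41,-1.426]], "gripper": 40, "squeeze": 60}}

```text
time_s: 27.4
tool_pos: [0.5954, -0.1036, 0.2507]
orientation: [-0.163, -3.137, -0.0]
force: [0.3, -0.6, -0.1]
finger_gap: 0.467
gripper_force: 0.0
```

```bash
python3 - <<'E'
from h import *
from m import blobs,msk
go((595,-105,250,84))
c=cam('wrist');im=snap('wrist','w14.png')
b=(0,0,560,330)
h=cv2.cvtColor(im,cv2.COLOR_RGB2HSV)
print('slat');blobs(im,msk(im,'slat'),c,.014,b,300)
print('white');blobs(im,msk(im,'white'),c,.006,b,300)
print('board');blobs(im,msk(im,'board'),c,.006,b,300)
E
```

```text
t 27.4 p [ 595.4 -103.6  250.7] psi 84.0 tilt 0.000 gap 0.467 gf 0.0 F [ 0.3 -0.6 -0.1] j [-0.22  0.5   0.44  1.65 -0.24  1.04  1.75]
(595, -105, 250, 84) -> [ 0.2 -1.5  0.7] turn 0.001
slat
 px [499. 319.] c [813.2 152. ] sz [40.6 35.9] ang 50.7
 px [224. 235.] c [ 660.4 -178.1] sz [ 25.7 101.4] ang 3.2
 px [216. 183.] c [ 598.2 -177.6] sz [ 23.8 101.3] ang 2.8
 px [21. 43.] c [ 434.2 -349.9] sz [18.5 25.6] ang 89.6
 px [382.  94.] c [515.8   8.6] sz [ 25.5 116.8] ang 80.9
 px [148.  98.] c [ 554.9 -215.3] sz [363.5 188.6] ang 16.4
white
 px [512. 256.] c [729.7 169.9] sz [18.5 35.4] ang 70.0
 px [ 32. 287.] c [ 690.8 -425.3] sz [118.3 165.3] ang 84.1
 px [ 21. 176.] c [ 569.7 -404.2] sz [39.1 25.4] ang 77.3
 px [ 83. 191.] c [ 595.2 -331. ] sz [107.6  17.7] ang 8.8
 px [364.  84.] c [513.2  -6.3] sz [ 22.1 100.3] ang 82.0
 px [307.  82.] c [504.6 -66.6] sz [ 23.1 100. ] ang 81.8
board
 px [320.  80.] c [508.4 -40.2] sz [112.  119.6] ang 82.0
```

View pics/w14.png

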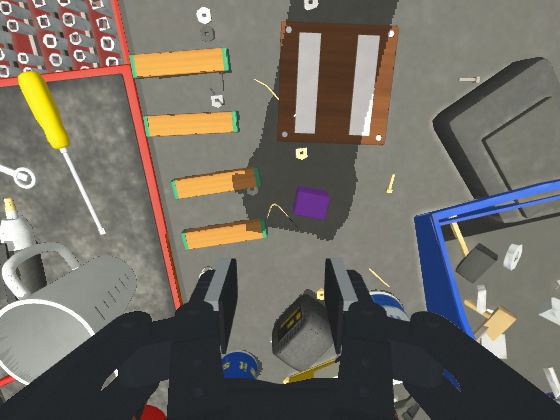

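The board is at (338,82) with its stripes, and the four slats are at (180,62), (192,123), (215,183) and (224,235). The purple block at (312,203) is clear of the board. Refining the near slats by box.

```bash
python3 - <<'E'
from h import *
from m import blobs,msk
im=cv2.cvtColor(cv2.imread('pics/w14.png'),cv2.COLOR_BGR2RGB);c=cam('wrist')
for b in((130,45,234,82),(140,105,243,140),(168,162,262,202),(178,215,270,252)):
    m=cv2.morphologyEx(msk(im,'slat'),cv2.MORPH_CLOSE,np.ones((5,5)));blobs(im,m,c,.014,b,300)
go((598,-177.5,100,2.8),(598,-177.5,3,2.8))
E
```

```text
px [179.  62.] c [ 471.8 -196.2] sz [104.9  25.7] ang 88.0
 px [188. 124.] c [ 532.9 -197. ] sz [106.8  32.5] ang 82.3
 px [216. 183.] c [ 598.3 -177.8] sz [ 23.8 101.4] ang 2.8
 px [224. 235.] c [ 660.5 -178.2] sz [ 25.7 101.5] ang 3.2
t 27.4 p [ 595.4 -103.7  250.8] psi 84.0 tilt 0.000 gap 0.472 gf 0.0 F [-0.7 -0.8 -0.5] j [-0.22  0.5   0.44  1.65 -0.24  1.04  1.75]
(598, -177.5, 100, 2.8) -> [-10.2 -73.2 150.8] turn 1.418
(598, -177.5, 3, 2.8) -> [-10.2 -73.2 247.8] turn 1.418
```

Call:
{"method": "move_arm", "body": {"commands": [[-1,-9,15,0.17],[-2,-18,30,0.34],[-4,-28,50,0.51],[-5,-37,70,0.68],[-6,-46,90,0.85],[-8,-56,110,1.02],[-9,-66,130,1.19],[-10,-73,150,1.36],[-10,-73,190,1.418],[-10,-73,225,1.418],[-10,-73,242,1.418],[-10,-73,247,1.418],[-10,-73,247,1.418]]}}

```text
time_s: 29.08
tool_pos: [0.5983, -0.1783, 0.0046]
orientation: [2.167, 2.274, 0.001]
force: [-0.3, -0.3, -0.2]
finger_gap: 0.468
gripper_force: 0.0
```

Call:
{"method": "move_arm", "body": {"commands": [[0,0,0,0],[0,0,0,0],[0,0,0,0],[0,0,0,0]], "gripper": 5}}

```text
time_s: 29.58
tool_pos: [0.5984, -0.1783, 0.0052]
orientation: [2.167, 2.273, 0.002]
force: [-2.0, 1.6, 9.1]
finger_gap: 0.235
gripper_force: 59.2
```

Call:
{"method": "move_arm", "body": {"commands": [[0,0,-30,0],[0,0,-75,0],[0,0,-75,0]]}}

```text
time_s: 29.95
tool_pos: [0.5995, -0.1788, 0.0825]
orientation: [2.164, 2.271, 0.005]
force: [0.6, 0.2, -1.4]
finger_gap: 0.236
gripper_force: 59.1
```

```bash
cat > hs.py <<'E'
from h import *
from m import msk
import sys
# held slat in tool frame: green end nearer the camera and orange top; rows at mid columns at slat-top height dz above TCP
im=snap('wrist',sys.argv[1]);T=np.array(viewer.camera_model('wrist')['T_tool_cam']);K=cam('wrist')[0];c=(K,T)
h=cv2.cvtColor(im,cv2.COLOR_RGB2HSV);g=((h[...,0]>35)&(h[...,0]<90)&(h[...,1]>70)&(h[...,2]>40)).astype(np.uint8)
g[:,:240]=0;g[:,325:]=0
n,l,s,ce=cv2.connectedComponentsWithStats(g)
for i in range(1,n):
    if s[i][4]>30:
        x,y,w,hh,a=s[i];print('green box',s[i],'far edge bottom-plane x',np.round(ray(c,(x+w/2,y),float(sys.argv[2])+.014)*1000,1),'top-plane',np.round(ray(c,(x+w/2,y+hh),float(sys.argv[2]))*1000,1),np.round(ray(c,(x+w/2,y),float(sys.argv[2]))*1000,1))
E
python3 hs.py w15.png -.011; python3 -c "
from h import *
go((513.2,-6.8,80,81.9),(513.2,-6.8,9.5,81.9))"
```

```text
green box [253 165  56  18 977] far edge bottom-plane x [50.2  0.1  3. ] top-plane [ 45.5   0.1 -11. ] [ 52.6   0.1 -11. ]
green box [257 367  47   9 327] far edge bottom-plane x [-55.8  -0.    3. ] top-plane [-48.4  -0.1 -11. ] [-43.2  -0.1 -11. ]
t 30.0 p [ 598.7 -178.2   80.6] psi 2.8 tilt 0.003 gap 0.232 gf 59.1 F [-0.3  1.2 -1. ] j [-0.22  0.83  0.66  1.74 -0.67  0.81  0.81]
(513.2, -6.8, 80, 81.9) -> [175.3 -77.2   0.3] turn -1.381
(513.2, -6.8, 9.5, 81.9) -> [175.3 -77.4  70.8] turn -1.381
```

Call:
{"method": "move_arm", "body": {"commands": [[18,-8,-5,-0.16],[38,-17,-5,-0.32],[58,-26,-5,-0.48],[78,-35,-5,-0.64],[98,-44,-5,-0.8],[118,-53,-5,-0.96],[138,-62,-5,-1.12],[158,-70,0,-1.28],[175,-77,20,-1.381],[175,-77,35,-1.381],[175,-77,35,-1.381],[175,-77,35,-1.381]]}}

```text
time_s: 31.5
tool_pos: [0.5128, -0.0078, 0.044]
orientation: [0.226, 3.133, -0.001]
force: [-0.3, -0.0, -0.4]
finger_gap: 0.235
gripper_force: 59.1
```

```bash
python3 hs.py w16.png -.009; python3 -c "
from h import *
go((513.2,-6.8,11.5,81.9))"
```

```text
green box [253 165  56  18 982] far edge bottom-plane x [50.1  0.1  5. ] top-plane [45.3  0.1 -9. ] [52.5  0.1 -9. ]
green box [258 367  46   9 325] far edge bottom-plane x [-57.3   0.2   5. ] top-plane [-50.    0.2  -9. ] [-44.7   0.1  -9. ]
t 31.6 p [512.9  -7.7  44.2] psi 81.8 tilt 0.001 gap 0.240 gf 59.1 F [-0.2 -0.6 -0.3] j [-0.3   0.66  0.27  2.04 -0.36  0.49  1.67]
(513.2, -6.8, 11.5, 81.9) -> [-0.2  1.  32.7] turn -0.002
```

Call:
{"method": "move_arm", "body": {"commands": [[0,1,14,0],[0,1,25,0],[0,1,31,0],[0,1,33,0],[0,1,33,0],[0,1,33,0]]}}

```text
time_s: 32.3
tool_pos: [0.5122, -0.0061, 0.0111]
orientation: [-0.223, -3.133, -0.0]
force: [-6.9, 0.4, 16.7]
finger_gap: 0.231
gripper_force: 61.0
```

Call:
{"method": "move_arm", "body": {"commands": [[0,0,0,0],[0,0,0,0],[0,0,0,0],[0,0,-20,0],[0,0,-70,0],[0,0,-110,0],[0,0,-110,0]], "gripper": 36}}

```text
time_s: 33.17
tool_pos: [0.514, -0.0059, 0.1232]
orientation: [0.222, 3.129, 0.002]
force: [0.3, -0.1, -0.7]
finger_gap: 0.425
gripper_force: 0.0
```

```bash
cat > st.py <<'E'
from h import *
# orange slat regions in the wrist view near the board, per height
import sys
z=float(sys.argv[2]);im=snap('wrist',sys.argv[1]);c=cam('wrist')
h=cv2.cvtColor(im,cv2.COLOR_RGB2HSV);H,S,V=[h[...,i].astype(int) for i in range(3)]
m=((((H>10)&(H<22)&(S>110)&(V>145))|((H>35)&(H<90)&(S>70)&(V>40)))*255).astype(np.uint8)
m=cv2.morphologyEx(m,cv2.MORPH_CLOSE,np.ones((3,3)))
cs,_=cv2.findContours(m,cv2.RETR_EXTERNAL,cv2.CHAIN_APPROX_NONE)
for k in cs:
    if cv2.contourArea(k)<300: continue
    w=np.array([ray(c,p[0],z)[:2]*1000 for p in k],np.float32);r=cv2.minAreaRect(w)
    print(' bbox',cv2.boundingRect(k),'c',np.round(r[0],1),'sz',np.round(r[1],1),'ang',round(r[2],1))
E
python3 st.py w17.png .020; python3 -c "
from h import *
go((531,-195.5,80,-3),(531,-195.5,4,-3))"
```

```text
bbox (0, 235, 123, 40) c [ 525.9 -183.2] sz [99.9 25.1] ang 87.1
 bbox (0, 160, 100, 42) c [ 468.6 -172.2] sz [76.9 22.3] ang 89.5
 bbox (264, 135, 32, 131) c [509.2  -5.9] sz [ 21.8 100.4] ang 81.9
 bbox (158, 125, 80, 145) c [499.2 -64.1] sz [ 54.9 112.6] ang 79.8
t 33.2 p [513.2  -5.8 121.7] psi 81.9 tilt 0.002 gap 0.420 gf 0.0 F [-0.8  0.7 -1.1] j [-0.37  0.53  0.36  2.   -0.3   0.65  1.61]
(531, -195.5, 80, -3) -> [ -44.3 -185.4   41.7] turn 1.482
(531, -195.5, 4, -3) -> [ -44.2 -185.4  117.7] turn 1.482
```

Call:
{"method": "move_arm", "body": {"commands": [[-5,-20,0,0.17],[-10,-42,0,0.34],[-15,-64,0,0.51],[-20,-86,0,0.68],[-25,-108,0,0.85],[-30,-130,0,1.02],[-36,-152,10,1.19],[-42,-174,25,1.36],[-44,-185,50,1.482],[-44,-185,90,1.482],[-44,-185,112,1.482],[-44,-185,117,1.482],[-44,-185,117,1.482]], "gripper": 40}}

```text
time_s: 34.85
tool_pos: [0.5297, -0.1956, 0.0037]
orientation: [-2.28, -2.161, 0.001]
force: [0.0, -0.0, -0.5]
finger_gap: 0.469
gripper_force: 0.0
```

Call:
{"method": "move_arm", "body": {"commands": [[0,0,0,0],[0,0,0,0],[0,0,0,0],[0,0,0,0]], "gripper": 5}}

```text
time_s: 35.35
tool_pos: [0.5304, -0.1955, 0.0048]
orientation: [2.279, 2.161, 0.001]
force: [-1.2, -0.0, 4.9]
finger_gap: 0.239
gripper_force: 59.2
```

Call:
{"method": "move_arm", "body": {"commands": [[0,0,-30,0],[0,0,-75,0],[0,0,-75,0]]}}

```text
time_s: 35.72
tool_pos: [0.5316, -0.1958, 0.0821]
orientation: [2.276, 2.159, 0.004]
force: [0.2, 1.2, -1.5]
finger_gap: 0.235
gripper_force: 58.8
```

```bash
python3 hs.py w18.png -.009; python3 -c "
from h import *
go((504.8,-66.2,80,81.9))"
```

```text
green box [253 163  56  19 981] far edge bottom-plane x [50.7  0.1  5. ] top-plane [45.4  0.1 -9. ] [53.1  0.1 -9. ]
green box [257 366  47   9 325] far edge bottom-plane x [-56.9  -0.    5. ] top-plane [-49.7  -0.   -9. ] [-44.4  -0.   -9. ]
t 35.8 p [ 531.  -195.3   80.5] psi -3.0 tilt 0.003 gap 0.237 gf 58.8 F [-0.1  0.9 -0.3] j [-0.21  0.76  0.69  1.9  -0.71  0.74  0.84]
(504.8, -66.2, 80, 81.9) -> [127.5 -32.9   0.4] turn -1.482
```

Call:
{"method": "move_arm", "body": {"commands": [[13,-3,-5,-0.17],[27,-7,-5,-0.34],[41,-11,-5,-0.51],[55,-15,-5,-0.68],[70,-19,-5,-0.85],[85,-23,-5,-1.02],[100,-26,-5,-1.19],[114,-29,0,-1.36],[127,-33,20,-1.482],[127,-33,35,-1.482],[127,-33,35,-1.482],[127,-33,35,-1.482]]}}

```text
time_s: 37.28
tool_pos: [0.504, -0.0676, 0.044]
orientation: [0.227, 3.133, -0.001]
force: [0.0, 0.2, -0.8]
finger_gap: 0.233
gripper_force: 58.8
```

```bash
python3 hs.py w19.png -.009; python3 -c "
from h import *
go((504.4,-66.2,11,81.9))"
```

```text
green box [253 163  56  19 983] far edge bottom-plane x [50.9  0.1  5. ] top-plane [45.7  0.1 -9. ] [53.3  0.1 -9. ]
green box [258 366  46   9 326] far edge bottom-plane x [-56.6   0.2   5. ] top-plane [-49.4   0.2  -9. ] [-44.1   0.1  -9. ]
t 37.3 p [504.1 -67.4  44.2] psi 81.8 tilt 0.001 gap 0.233 gf 58.8 F [ 0.4 -0.2 -0.4] j [-0.18  0.66  0.27  2.05 -0.36  0.48  1.78]
(504.4, -66.2, 11, 81.9) -> [-0.1  1.3 33.2] turn -0.002
```

Call:
{"method": "move_arm", "body": {"commands": [[0,0.7,14,0],[0,0.7,25,0],[0,0.7,31,0],[0,0.7,32.5,0],[0,0.7,32.5,0],[0,0.7,32.5,0]]}}

```text
time_s: 38.08
tool_pos: [0.5041, -0.0662, 0.0115]
orientation: [0.223, 3.133, -0.0]
force: [0.3, 0.9, -0.2]
finger_gap: 0.239
gripper_force: 58.8
```

Call:
{"method": "move_arm", "body": {"commands": [[0,0,0,0],[0,0,0,0],[0,0,0,0],[0,0,-20,0],[0,0,-70,0],[0,0,-140,0],[0,0,-140,0],[0,0,-140,0]], "gripper": 36}}

```text
time_s: 39.08
tool_pos: [0.5041, -0.0659, 0.1516]
orientation: [0.222, 3.133, 0.001]
force: [-0.1, 0.4, -0.5]
finger_gap: 0.427
gripper_force: 0.0
```

```bash
python3 st.py w20.png .020;python3 st.py w20b.png .014; python3 -c "
from h import *
go((470.5,-195,80,-1),(470.5,-195,4,-1.5))"
```

```text
bbox (225, 339, 19, 28) c [ 648.9 -131.9] sz [17.5 31.2] ang 81.9
 bbox (59, 157, 128, 41) c [ 467.8 -190.2] sz [101.4  22.9] ang 88.3
 bbox (268, 151, 25, 102) c [507.8 -67.1] sz [20.8 87.3] ang 81.9
 bbox (335, 125, 55, 132) c [ 5.091e+02 -2.000e-01] sz [ 38.1 111.1] ang 82.0
 bbox (225, 340, 19, 29) c [ 654.5 -133.9] sz [17.8 32.7] ang 83.9
 bbox (335, 188, 49, 71) c [541.5   4.6] sz [40.  61.5] ang 61.7
 bbox (59, 158, 128, 41) c [ 469.1 -193.4] sz [103.7  23.4] ang 88.5
 bbox (266, 135, 29, 119) c [503.2 -66.5] sz [ 22.5 102.7] ang 82.0
 bbox (375, 126, 16, 72) c [485.9  19.7] sz [ 9.  58.2] ang 81.9
t 39.2 p [503.3 -66.  150.3] psi 81.9 tilt 0.002 gap 0.421 gf 0.0 F [ 1.  -0.4 -0.4] j [-0.28  0.48  0.39  2.   -0.27  0.71  1.71]
(470.5, -195, 80, -1) -> [  14.2 -132.3   70.3] turn 1.447
(470.5, -195, 4, -1.5) -> [  14.1 -132.3  146.3] turn 1.455
```

Call:
{"method": "move_arm", "body": {"commands": [[1,-15,0,0.17],[3,-30,0,0.34],[5,-46,0,0.51],[7,-62,10,0.68],[9,-78,20,0.85],[11,-94,30,1.02],[13,-110,45,1.19],[14.5,-126,60,1.36],[14.5,-131.5,85,1.455],[14.5,-131.5,120,1.455],[14.5,-131.5,141,1.455],[14.5,-131.5,146,1.455],[14.5,-131.5,146,1.455]], "gripper": 40}}

```text
time_s: 40.8
tool_pos: [0.4705, -0.1945, 0.005]
orientation: [-2.25, -2.191, 0.002]
force: [0.8, -0.5, 0.7]
finger_gap: 0.47
gripper_force: 0.0
```

Call:
{"method": "move_arm", "body": {"commands": [[0,0,0,0],[0,0,0,0],[0,0,0,0],[0,0,0,0]], "gripper": 5}}

```text
time_s: 41.3
tool_pos: [0.4712, -0.1944, 0.0062]
orientation: [2.249, 2.192, 0.001]
force: [-1.0, 0.0, 4.5]
finger_gap: 0.231
gripper_force: 58.8
```

Call:
{"method": "move_arm", "body": {"commands": [[0,0,-30,0],[0,0,-75,0],[0,0,-75,0]]}}

```text
time_s: 41.68
tool_pos: [0.4724, -0.1946, 0.0832]
orientation: [2.247, 2.19, 0.004]
force: [0.1, 0.4, -0.8]
finger_gap: 0.235
gripper_force: 59.1
```

```bash
python3 hs.py w21.png -.009; python3 -c "
from h import *
go((479.3,-32.3,80,-8.1))"
```

```text
green box [240   0   6  15  73] far edge bottom-plane x [113.  -14.4   5. ] top-plane [104.9 -13.2  -9. ] [109.5 -13.   -9. ]
green box [253 166  56  19 983] far edge bottom-plane x [49.4  0.1  5. ] top-plane [44.2  0.1 -9. ] [51.9  0.1 -9. ]
green box [258 366  46  10 325] far edge bottom-plane x [-56.9   0.2   5. ] top-plane [-50.3   0.2  -9. ] [-44.4   0.2  -9. ]
t 41.7 p [ 471.9 -194.1   81.7] psi -1.4 tilt 0.003 gap 0.237 gf 59.1 F [-0.6  0.1 -1.2] j [-0.2   0.69  0.67  2.04 -0.71  0.65  0.92]
(479.3, -32.3, 80, -8.1) -> [161.9   3.3   1.7] turn 0.116
```

Call:
{"method": "move_arm", "body": {"commands": [[30,1,-5,0.06],[70,1,-5,0.116],[110,2,-5,0.116],[145,3,-5,0.116],[162,3,0,0.116],[162,3,20,0.116],[162,3,20,0.116],[162,3,20,0.116]]}}

```text
time_s: 42.72
tool_pos: [0.4781, -0.0332, 0.0605]
orientation: [2.375, 2.057, -0.001]
force: [-0.9, -0.7, -0.5]
finger_gap: 0.235
gripper_force: 59.1
```

```bash
python3 hs.py w22.png -.008; python3 -c "
from h import *
go((479.0,-31.9,26.3,-8.1))"
```

```text
green box [243 163  10  44 370] far edge bottom-plane x [ 50.5 -14.3   6. ] top-plane [ 34.7 -13.5  -8. ] [ 52.9 -12.9  -8. ]
green box [253 167  56  18 972] far edge bottom-plane x [48.7  0.2  6. ] top-plane [44.   0.1 -8. ] [51.3  0.1 -8. ]
green box [258 367  46   9 324] far edge bottom-plane x [-58.5   0.2   6. ] top-plane [-51.2   0.2  -8. ] [-45.9   0.2  -8. ]
t 42.8 p [478.3 -33.1  60.7] psi -8.2 tilt 0.000 gap 0.234 gf 59.1 F [ 0.1 -0.3 -0.4] j [-0.54  0.71  0.67  2.13 -0.82  0.59  0.59]
(479.0, -31.9, 26.3, -8.1) -> [ 1.3  0.5 34.4] turn -0.002
```

Call:
{"method": "move_arm", "body": {"commands": [[1.5,0.5,14,0],[1.5,0.5,26,0],[1.5,0.5,32,0],[1.5,0.5,33.5,0],[1.5,0.5,33.5,0],[1.5,0.5,33.5,0]]}}

```text
time_s: 43.52
tool_pos: [0.4791, -0.031, 0.027]
orientation: [2.373, 2.058, 0.001]
force: [-0.5, -0.5, 0.0]
finger_gap: 0.232
gripper_force: 59.1
```

Call:
{"method": "move_arm", "body": {"commands": [[0,0,0,0],[0,0,0,0],[0,0,0,0],[0,0,-20,0],[0,0,-70,0],[0,0,-120,0],[0,0,-120,0],[0,0,-120,0]], "gripper": 36}}

```text
time_s: 44.52
tool_pos: [0.4787, -0.0306, 0.1465]
orientation: [-2.373, -2.059, -0.0]
force: [0.0, -0.6, -0.3]
finger_gap: 0.423
gripper_force: 0.0
```

```bash
python3 st.py w23.png .034; python3 -c "
from h import *
go((660.8,-177.5,100,3.2),(660.8,-177.5,4,3.2))"
python3 - <<'E'
from h import *
from m import blobs,msk
im=snap('top','t23.png');blobs(im,msk(im,'slat'),cam('top'),.014,(335,175,390,262),30)
E
```

```text
bbox (460, 248, 50, 117) c [ 646.8 -147.5] sz [ 34.2 123.9] ang 14.9
 bbox (248, 139, 143, 126) c [505.9 -34.9] sz [100.8 107.4] ang 81.9
t 44.6 p [478.5 -30.8 146.1] psi -8.1 tilt 0.001 gap 0.424 gf 0.0 F [ 0.4 -0.1 -1.2] j [-0.68  0.59  0.86  2.08 -0.65  0.77  0.46]
(660.8, -177.5, 100, 3.2) -> [-119.5  201.3   46. ] turn -0.198
(660.8, -177.5, 4, 3.2) -> [-119.5  201.4  142. ] turn -0.198
 px [364. 188.] c [ 662.3 -176.5] sz [23.  93.5] ang 4.4
```

Call:
{"method": "move_arm", "body": {"commands": [[-20,35,0,-0.05],[-45,75,0,-0.1],[-70,115,0,-0.15],[-95,158,10,-0.198],[-119,201,35,-0.198],[-119,201,80,-0.198],[-119,201,120,-0.198],[-119,201,137,-0.198],[-119,201,142,-0.198],[-119,201,142,-0.198]], "gripper": 40}}

```text
time_s: 45.88
tool_pos: [0.6614, -0.1775, 0.0057]
orientation: [2.158, 2.282, 0.001]
force: [0.2, -0.4, 0.4]
finger_gap: 0.472
gripper_force: 0.0
```

Call:
{"method": "move_arm", "body": {"commands": [[0,0,0,0],[0,0,0,0],[0,0,0,0],[0,0,0,0]], "gripper": 5}}

```text
time_s: 46.38
tool_pos: [0.6618, -0.1773, 0.0064]
orientation: [2.157, 2.282, 0.002]
force: [-1.7, 1.2, 7.0]
finger_gap: 0.236
gripper_force: 59.2
```

Call:
{"method": "move_arm", "body": {"commands": [[0,0,-30,0],[0,0,-75,0],[0,0,-75,0]]}}

```text
time_s: 46.75
tool_pos: [0.6629, -0.1779, 0.084]
orientation: [2.155, 2.279, 0.005]
force: [-0.1, 0.6, -0.2]
finger_gap: 0.235
gripper_force: 59.0
```

```bash
python3 hs.py w24.png -.009; python3 -c "
from h import *
go((538.7,-40.7,80,-8.1))"
```

```text
green box [253 168  55  18 965] far edge bottom-plane x [48.5 -0.1  5. ] top-plane [43.8 -0.1 -9. ] [51.1 -0.1 -9. ]
green box [258 367  46  10 363] far edge bottom-plane x [-57.6   0.2   5. ] top-plane [-50.9   0.2  -9. ] [-45.    0.2  -9. ]
t 46.8 p [ 662.  -177.3   81.9] psi 3.2 tilt 0.003 gap 0.237 gf 59.0 F [-0.   0.5 -1.2] j [-0.22  0.91  0.68  1.56 -0.68  0.92  0.75]
(538.7, -40.7, 80, -8.1) -> [ 143.3 -115.5    1.5] turn 0.198
```

Call:
{"method": "move_arm", "body": {"commands": [[25,-20,-5,0.05],[60,-48,-5,0.1],[95,-76,-5,0.15],[125,-100,-5,0.198],[144,-115.5,0,0.198],[144,-115.5,20,0.198],[144,-115.5,20,0.198],[144,-115.5,20,0.198]]}}

```text
time_s: 47.8
tool_pos: [0.538, -0.041, 0.0597]
orientation: [2.374, 2.057, -0.001]
force: [-0.3, -1.0, -0.6]
finger_gap: 0.232
gripper_force: 59.0
```

```bash
python3 hs.py w25.png -.008; python3 -c "
from h import *
go((538.5,-39.8,26.8,-8.1))"
```

```text
green box [ 253  165   64   44 1316] far edge bottom-plane x [49.6  1.9  6. ] top-plane [33.8  1.8 -8. ] [52.1  1.7 -8. ]
green box [258 368  46   9 364] far edge bottom-plane x [-59.1   0.2   6. ] top-plane [-51.8   0.2  -8. ] [-46.5   0.2  -8. ]
t 47.9 p [538.  -40.9  59.9] psi -8.2 tilt 0.001 gap 0.229 gf 59.0 F [ 0.6 -0.1  1. ] j [-0.51  0.78  0.7   1.98 -0.8   0.68  0.55]
(538.5, -39.8, 26.8, -8.1) -> [ 1.2  0.3 33.1] turn -0.002
```

Lower, release, lift, and back off to a safe spot where the stack can be checked.

Call:
{"method": "move_arm", "body": {"commands": [[1.2,0.3,14,0],[1.2,0.3,25,0],[1.2,0.3,31,0],[1.2,0.3,32.5,0],[1.2,0.3,32.5,0],[1.2,0.3,32.5,0]]}}

```text
time_s: 48.6
tool_pos: [0.5383, -0.0388, 0.0276]
orientation: [2.373, 2.058, 0.001]
force: [0.2, 1.2, 0.7]
finger_gap: 0.232
gripper_force: 59.0
```

Call:
{"method": "move_arm", "body": {"commands": [[0,0,0,0],[0,0,0,0],[0,0,0,0],[0,0,-20,0],[0,0,-70,0],[0,0,-130,0],[-40,-20,-180,0],[-80,-30,-210,0],[-80,-30,-210,0],[-80,-30,-210,0],[-80,-30,-210,0]], "gripper": 36}}

```text
time_s: 49.98
tool_pos: [0.4971, -0.1129, 0.2369]
orientation: [-2.372, -2.059, 0.001]
force: [0.1, -0.0, -0.7]
finger_gap: 0.422
gripper_force: 0.0
```

```bash
python3 - <<'E'
from h import *
from m import blobs,msk
go((538.5,-39.8,26.8,-8.1))
B=np.array([.509,-.0365]);th=np.radians(-8.1);ex=np.array([np.cos(th),np.sin(th)]);ey=np.array([-ex[1],ex[0]])
im={n:snap(n,n+'E.png') for n in('wrist','top','scene')}
for n in im:
    c=cam(n);h=cv2.cvtColor(im[n],cv2.COLOR_RGB2HSV);H,S,V=[h[...,i].astype(int) for i in range(3)]
    g=((H>38)&(H<88)&(S>80)&(V>40)).astype(np.uint8)
    for i,s in list(enumerate(cv2.connectedComponentsWithStats(g)[2]))[1:]:
        if s[4]<12: continue
        u=(s[0]+s[2]/2,s[1]+s[3]/2)
        for z in(.020,.034):
            d=ray(c,u,z)[:2]-B
            if np.linalg.norm(d)<.09: print(n,u,s[4],z,'board xy mm',np.round([d@ex*1000,d@ey*1000],1))
# rack
c=cam('top');blobs(im['top'],msk(im['top'],'white'),c,.034,(165,262,250,292),15)
blobs(im['top'],msk(im['top'],'red'),c,.062,(165,262,250,292),8)
E
```

```text
t 50.0 p [ 497.1 -112.9  236.9] psi -8.1 tilt 0.001 gap 0.422 gf 0.0 F [ 0.1 -0.  -0.7] j [-0.59  0.51  0.98  1.92 -0.51  0.98  0.49]
(538.5, -39.8, 26.8, -8.1) -> [ 78.3  31.  210.1] turn 0.000
wrist (np.float64(249.5), np.float64(46.0)) 145 0.02 board xy mm [-30.9  49.3]
wrist (np.float64(249.5), np.float64(46.0)) 145 0.034 board xy mm [-29.8  47.3]
wrist (np.float64(313.5), np.float64(46.0)) 144 0.02 board xy mm [30.2 49.3]
wrist (np.float64(313.5), np.float64(46.0)) 144 0.034 board xy mm [29.  47.3]
wrist (np.float64(232.0), np.float64(68.5)) 116 0.02 board xy mm [-48.5  29.3]
wrist (np.float64(232.0), np.float64(68.5)) 116 0.034 board xy mm [-46.7  28.1]
wrist (np.float64(329.0), np.float64(68.5)) 112 0.02 board xy mm [45.9 29.3]
wrist (np.float64(329.0), np.float64(68.5)) 112 0.034 board xy mm [44.1 28.1]
wrist (np.float64(234.0), np.float64(132.0)) 99 0.02 board xy mm [-49.  -31.2]
wrist (np.float64(234.0), np.float64(132.0)) 99 0.034 board xy mm [-47.1 -30. ]
wrist (np.float64(326.5), np.float64(132.0)) 88 0.02 board xy mm [ 45.9 -31.1]
wrist (np.float64(326.5), np.float64(13
[... 831 characters left out ...]

scene (np.float64(269.0), np.float64(270.0)) 41 0.02 board xy mm [-50.8  26. ]
scene (np.float64(269.0), np.float64(270.0)) 41 0.034 board xy mm [-56.7  19.6]
scene (np.float64(300.5), np.float64(284.0)) 42 0.02 board xy mm [-27.  -44.4]
scene (np.float64(300.5), np.float64(284.0)) 42 0.034 board xy mm [-33.3 -49.8]
scene (np.float64(288.5), np.float64(288.0)) 44 0.02 board xy mm [-51.8 -33.8]
scene (np.float64(288.5), np.float64(288.0)) 44 0.034 board xy mm [-57.7 -39.3]
 px [192. 280.] c [387.6 312.4] sz [ 27.9 104.6] ang 0.6
 px [222. 271.] c [410.1 220.2] sz [50.9 58.1] ang 85.4
 px [168. 263.] c [431.8 380.7] sz [11.3 22.7] ang 0.6
 px [226. 278.] c [392.6 217. ] sz [16.6  8.3] ang 1.6
```

The stack is within about 2 mm. The three spacers form one row about 105 mm long, measured against 108 nominal, held by the follower. Handing in.

```bash
python3 -c "
from plant import robot
print(robot.hand_in())"
```

```text
the job is handed in; nothing more can be done
None
```

The job is handed in: all three spacers are in the rack with the follower closed on them, and all four slats are stacked crosswise on the drying board in two layers, with no verdict returned.

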